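# Put the balance weights and tweezers away in the weight tray

### The job

Put the balance set away in the low wooden tray: stand each of the three knobbed brass weights upright in the insert bored for its size (largest weight in the widest bore, middle in the middle, smallest in the narrowest), and lay the tweezers flat in the tray's long felted trough. The plain brass-coloured disc and the steel scriber look similar but do not belong to the set: leave them lying where they are.

Things in the scene. Friction and masses are not known exactly. Their poses are not given: they have to be found in the camera images.
- weight_tray: Low dark wooden tray, 98 (its x) x 163 (its y) x 16 mm high, fixed; origin at the centre of its underside, z up. On its -x side three square inserts in a row along y; on its +x side a long felted trough for the tweezers: middle at x = +27, y = 0 mm, 34 mm wide, 153 mm long along y, floor 10 mm and rails 16 mm above the worktop (outer rail scooped to 10 mm in the middle).
- insert_large: Square wooden tray insert, 50 x 50 x 12 mm, fixed; origin at the centre of its underside, 4 mm above the worktop. Central round bore 40 mm wide, 6 mm deep (its floor 10 mm, the top face 16 mm above the worktop): place of the large weight. The three inserts stand 51 mm apart in a row, in any order, turned like the tray.
- insert_medium: Like insert_large but with a bore 34 mm wide and 6 mm deep: place of the medium weight.
- insert_small: Like insert_large but with a bore 29 mm wide and 6 mm deep: place of the small weight.
- weight_large: Largest knobbed brass balance weight: upright round body 30 mm in diameter with straight sides up to 20 mm, narrowing to a knob, 34 mm high in all, about 200 g; origin at the centre of its underside, z up.
- weight_medium: Middle knobbed brass balance weight: round body 24 mm in diameter with straight sides up to 16 mm, narrowing to a knob, 27 mm high in all, about 100 g; origin at the centre of its underside, z up.
- weight_small: Smallest knobbed brass balance weight: round body 19 mm in diameter with straight sides up to 13 mm, narrowing to a knob, 22 mm high in all, about 50 g; origin at the centre of its underside, z up.
- tweezers: Steel tweezers lying flat, 128 mm long (its y), 14 mm wide (its x; grip 12 mm), 8 mm thick, about 25 g; origin at the centre of the underside, z up. Take them across the shanks near the middle.
- sample_disc: Look-alike: plain brass-coloured round metal disc without a knob, 24 mm in diameter, 8 mm thick, lying on the worktop; origin at the centre of its underside. Stays where it is.
- scriber: Look-alike: dark steel scriber, a straight pointed rod 135 mm long (its y), 8 mm thick, lying on the worktop; origin at the middle of its underside. Stays where it is.

How it is judged:
At the end, for the whole second after the job is handed in: Each weight upright (0.12 rad) on its own bore's floor, within 8 mm of the insert's centre; tweezers flat on the trough floor, along it within 0.2 rad, middle within 14 mm across and 16 mm along of the trough's middle; disc and scriber within 30 mm of where they lay; all at rest (horizontal distance between weight_large and insert_large below 0.008 m and z of weight_large in the frame of insert_large between 0.003 and 0.008 m and angle between each of weight_large, weight_medium, weight_small, tweezers's own z axis and vertical below 0.12 rad and linear speed of each of weight_large, weight_medium, weight_small, tweezers below 0.01 m/s and horizontal distance between weight_medium and insert_medium below 0.008 m and z of weight_medium in the frame of insert_medium between 0.003 and 0.008 m and horizontal distance between weight_small and insert_small below 0.008 m and z of weight_small in the frame of insert_small between 0.003 and 0.008 m and x of tweezers in the frame of weight_tray between 0.013 and 0.041 m and y of tweezers in the frame of weight_tray between -0.016 and 0.016 m and z of tweezers in the frame of weight_tray between 0.007 and 0.013 m and angle between the y axis of tweezers and the y axis of weight_tray, either way round below 0.2 rad and distance of each of sample_disc, scriber from where it was at the start of the episode below 0.03 m); the robot touches nothing.
It fails at once if the plain disc was picked up or knocked away (height (world z) of sample_disc above 0.03 m or distance of sample_disc from where it was at the start of the episode above 0.05 m).
It fails at once if the scriber was picked up or knocked away (height (world z) of scriber above 0.03 m or distance of scriber from where it was at the start of the episode above 0.05 m).
It also fails if it takes over 83 s, if anything falls off the work surface, if the arm or the gripper's body presses on something with over 40 N, if the wrist force passes 120 N, or if a joint passes its speed limit or range.

### The arm

A 6-joint arm with a two-finger parallel gripper is mounted at the origin on the work surface; the furniture and walls round the work are solid. World frame = base frame: x ahead of the robot, y to its left, z up, the work surface at z = 0. Lengths are in m, angles in rad, forces in N, time in s.
With the tool pointing down it reaches from about 0.15 to 0.775 m from the base axis. Payload 6.1 kg.
Tool frame: the origin (TCP) lies midway between the tips of the shut fingers; the grasp point (between the pads) lies 19 mm behind it (bot.tcp_to_grasp is the distance from the TCP to the grasp point, in m); z points along the fingers, y is the direction in which the jaws open and shut (so a half turn about z gives the same grasp; the last joint's range is limited). The gripper opens to 85 mm and grips with 20 to 120 N. Pads are 22 mm wide; open, the fingers measure 114 mm over their backs; the gripper's body (76 mm by 85 mm) begins 54 mm behind the grasp point. The pads swing forward as they close: fully open they stand 13 mm farther back than shut.
Start: joints at [1.176, 0.126, -0.04, 1.405, 0, 1.571], TCP at [0.202, 0.485, 0.195] pointing down, gripper open.
Joint ranges: [-2.72, 2.72], [-0.95, 1.95], [-1.27, 1.35], [-1.78, 2.02], [-1.46, 1.47], [-3.14, 3.14]. Speed limits (rad/s): [2.39, 2.39, 3.01, 3.14, 3.14, 3.14].

### API

Orientations are given as a 3x3 rotation matrix whose columns are the frame's x, y, z axes.
In Python, from workcell import bot gives the robot as it stands.
- The arm moves only by the shell command python3 -m creep 'ROWS'. ROWS is JSON, one flat list of numbers, 7 for each row, row after row: the shift along the tool's x, y, z in mm, then the turn, a rotation vector about the tool's x, y, z in rad, then the opening, from 0 (shut) to 1 (fully open). A call has 1 to 5 rows; each row shifts and turns the pose as measured when the row begins, along the tool's axes as they then stand; what a row does not reach is not made up. A row lasts 1/10 s, in which the tool goes at most 50 mm and 8.59 degrees, less where a joint would pass 70% of its speed; a pose out of reach is approached as far as the arm can. A call with a gripper value outside its range is refused whole. The fingers move at their own pace and stop on an object; the grip force is fixed at half the most. Time passes only in rows, so rows that do not move let the fingers close. It gives the time, the measured TCP pose, the force and the opening at its end, in the units of the state.
- bot.state(): the state, without advancing time (a new reading comes with each control period).
- bot.read_camera(name): name is "scene" or "side" or "wrist"; returns the picture (420x560x3 uint8, red, green, blue); there is no depth.
- bot.camera_params(name): a dict with "mtx" (3x3 intrinsics, pixels), "extrinsics" (4x4, takes a point from camera to world coordinates); the wrist camera has in their place "hand_eye" (4x4, takes a point from camera to tool coordinates, whose origin is the TCP and whose axes are the flange's). Camera axes: x right, y down, z forward; pixel columns grow to the right and rows downward; lengths in m; the calibration is good to about 2 mm. A picture is of the moment at which its call begins: read the wrist's pose just before it. camera_params takes no time and is no camera call.
- bot.job_done(): hands the job in, once; it reports no verdict.
The state is a dict: "clock": time; "qpos": joint angles; "joint_velocities": joint speeds; "joint_efforts": joint torques, N m; "tcp_pos": TCP position; "eef_rot": TCP orientation; "wrist_force": force on the tool from outside, world axes, zero at the start; "wrist_torque": the same for the moment, N m; "finger_gap": opening from 0.0 (shut) to 1.0 (fully open).
Only numpy, scipy, OpenCV 4.12 (cv2) and the standard library are available. Lean on these libraries where they do the work, as an engineer would, in place of code of your own. Each camera call takes 0.05 s, during which the arm holds its last target.

## Working session

There is one attempt and no reset: what is moved stays moved. The work goes in short steps, Python scripts to look and compute and a shell command to move; the robot and the scene stay as the last step left them, time stands still between calls to the robot, and variables do not carry over. Pictures are saved under pics/ and viewed, and the job is handed in when it is done.

```bash
ls; mkdir -p pics; python3 - <<'E'
from workcell import bot
import cv2
s=bot.state();print(s['clock'],s['tcp_pos'],s['eef_rot'],s['finger_gap'],bot.tcp_to_grasp)
for n in ['scene','side','wrist']:
    cv2.imwrite(f'pics/{n}0.png',bot.read_camera(n)[:,:,::-1]);print(n,bot.camera_params(n))
E
```

```text
pics
0.0 [0.20177207 0.4841956  0.19383996] [[-9.23066629e-01  3.84639633e-01 -5.92536904e-04]
 [ 3.84640089e-01  9.23065479e-01 -1.45738602e-03]
 [-1.36180631e-05 -1.57317785e-03 -9.99998762e-01]] 1.001198597787484 0.0187
scene {'mtx': array([[514.28858867,   0.        , 276.91873486],
       [  0.        , 514.28858867, 212.96462566],
       [  0.        ,   0.        ,   1.        ]]), 'extrinsics': array([[-0.80018462, -0.4219754 ,  0.42619401, -0.01808367],
       [-0.5997529 ,  0.56419615, -0.56743207,  0.82962929],
       [-0.00101464, -0.70966151, -0.70454206,  0.79350682],
       [ 0.        ,  0.        ,  0.        ,  1.        ]])}
side {'mtx': array([[483.61076619,   0.        , 282.42528508],
       [  0.        , 483.61076619, 213.79844452],
       [  0.        ,   0.        ,   1.        ]]), 'extrinsics': array([[-0.86585534, -0.28469548,  0.41139156,  0.09295978],
       [-0.50029166,  0.48997146, -0.71388811,  0.83533734],
       [ 0.00167059, -0.82393959, -0.56667518,  0.52810227],
       [ 0.        ,  0.        ,  0.        ,  1.        ]])}
wrist {'mtx': array([[297.40201382,   0.        , 277.75600032],
       [  0.        , 297.40201382, 205.07949427],
       [  0.        ,   0.        ,   1.        ]]), 'hand_eye': array([[ 1.57959419e-04, -9.49029373e-01, -3.15187602e-01,
         8.05329815e-02],
       [ 9.99999979e-01,  1.90788876e-04, -7.33050132e-05,
         6.98789626e-04],
       [ 1.29702899e-04, -3.15187584e-01,  9.49029383e-01,
        -1.78972516e-01],
       [ 0.00000000e+00,  0.00000000e+00,  0.00000000e+00,
         1.00000000e+00]])}
```

View pics/scene0.png

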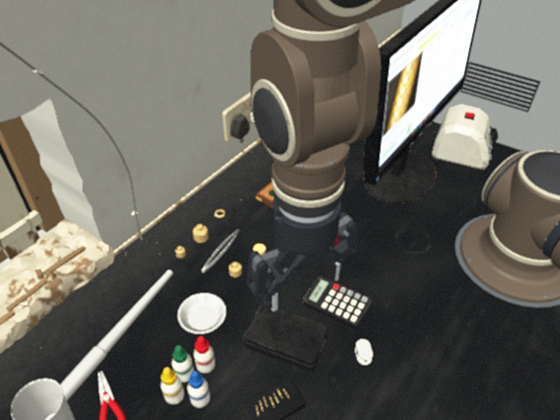

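View pics/side0.png

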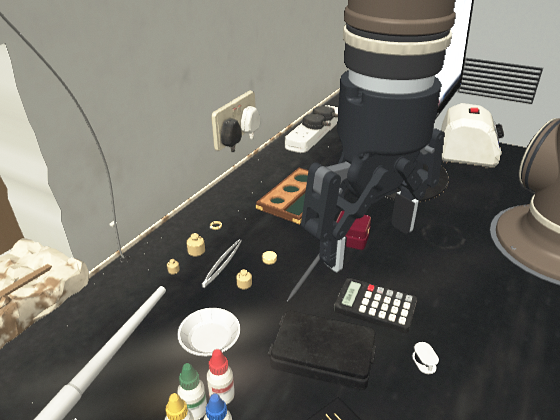

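View pics/wrist0.png

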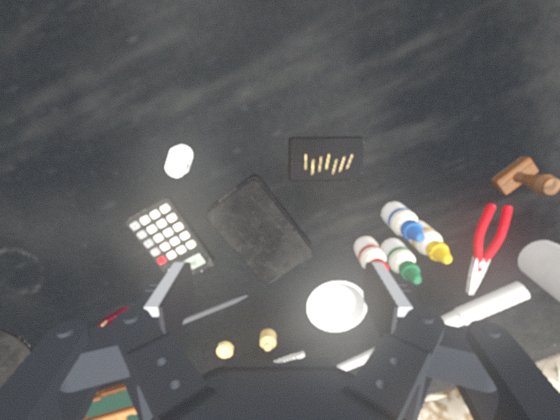

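```bash
cat > h.py <<'E'
import numpy as np,cv2
from workcell import bot
from scipy.spatial.transform import Rotation as R
def cam(n,s=None):
    p=bot.camera_params(n);K=p['mtx']
    if n!='wrist': return K,p['extrinsics']
    s=s or bot.state();T=np.eye(4);T[:3,:3]=s['eef_rot'];T[:3,3]=s['tcp_pos']
    return K,T@p['hand_eye']
def ray(n,uv,z,C=None):
    K,E=C or cam(n);d=E[:3,:3]@np.linalg.solve(K,[uv[0],uv[1],1]);o=E[:3,3]
    return o+d*(z-o[2])/d[2]
def proj(C,P):
    K,E=C;p=np.linalg.inv(E)@np.append(P,1);q=K@p[:3];return q[:2]/q[2]
def shot(n,f,crop=None,k=1):
    C=cam(n,bot.state());im=bot.read_camera(n)[:,:,::-1].copy();cv2.imwrite('pics/'+f+'_raw.png',im)
    np.savez('pics/'+f+'.npz',K=C[0],E=C[1])
    if crop: x,y,w,h=crop;im=im[y:y+h,x:x+w]
    cv2.imwrite('pics/'+f+'.png',cv2.resize(im,None,fx=k,fy=k,interpolation=cv2.INTER_CUBIC));return C,im
def load(f):
    d=np.load('pics/'+f+'.npz');return d['K'],d['E']
def delta(p,yaw=None):
    """mm shift in tool axes to reach p with tool down, + total rotvec; yaw= world angle of tool y axis"""
    s=bot.state();M=s['eef_rot'];t=M.T@(np.array(p)-s['tcp_pos'])*1000
    rv=None
    if yaw is not None:
        y=np.array([np.cos(yaw),np.sin(yaw),0]);
        if y@M[:,1]<0:y=-y
        z=np.array([0,0,-1.]);T=np.stack([np.cross(y,z),y,z],1);rv=R.from_matrix(M.T@T).as_rotvec()
    print('t',s['clock'],'tcp',s['tcp_pos'].round(4),'yaw',np.arctan2(M[1,1],M[0,1]).round(3),'shift',t.round(1),'rot',None if rv is None else rv.round(3),'gap',round(s['finger_gap'],3),'q',np.round(s['qpos'],2))
E
python3 - <<'E'
from h import *
im=cv2.imread('pics/side0.png');cv2.imwrite('pics/sidez.png',cv2.resize(im[160:320,150:350],None,fx=4,fy=4,interpolation=cv2.INTER_CUBIC)[:600])
for n,uv,z in [('L',(196,244),.02),('S',(172,267),.01),('M',(244,279),.015),('disc',(270,257),.008),('twz',(222,262),.004),('scr',(305,275),.004),('tray',(285,195),.016),('tray a',(257,206),.016),('ring',(216,225),0),('calc',(376,303),0)]: print(n,ray('side',uv,z).round(3))
E
```

```text
L [0.543 0.347 0.02 ]
S [0.548 0.405 0.01 ]
M [0.427 0.375 0.015]
disc [0.425 0.301 0.008]
twz [0.49  0.349 0.004]
scr [0.355 0.308 0.004]
tray [0.493 0.131 0.016]
tray a [0.52  0.192 0.016]
ring [0.565 0.264 0.   ]
calc [0.234 0.306 0.   ]
```

View pics/sidez.png

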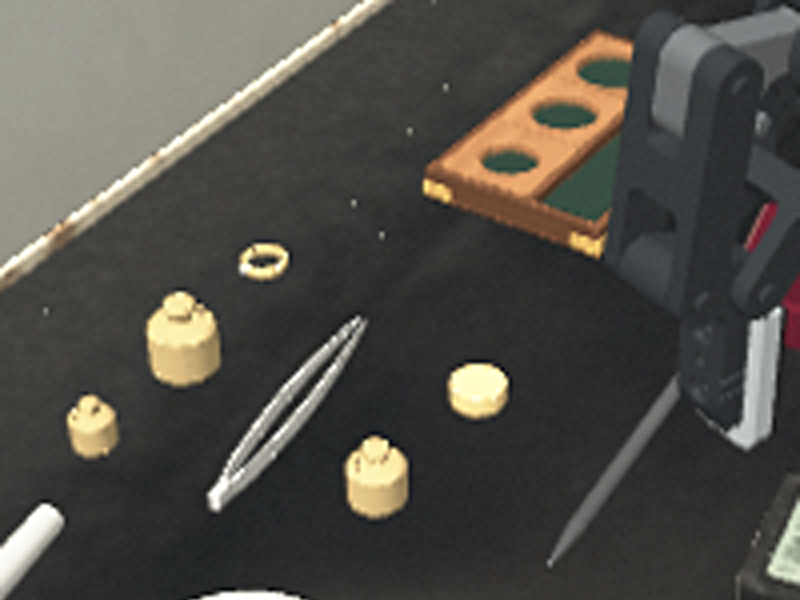

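```bash
python3 -m creep '[-50,0,-15,0,0,0.146,1,-50,0,-15,0,0,0.146,1,-50,0,-15,0,0,0.146,1,-50,0,-15,0,0,0.146,1,-50,0,-15,0,0,0.146,1]'; python3 -m creep '[-50,0,-10,0,0,0.146,1,-50,0,-10,0,0,0.146,1,-50,0,-10,0,0,0.146,1,-50,0,0,0,0,0,1,-50,0,0,0,0,0,1]'
python3 - <<'E'
from h import *
delta([.42,.1,.25],0)
shot('wrist','w1');shot('side','s1',(140,140,260,190),3);shot('scene','c1',(150,150,260,190),3)
E
```

```text
clock: 0.65
tcp_pos: [0.3842, 0.3344, 0.263]
eef_rot: [[-0.42, 0.907, -0.006], [0.907, 0.42, -0.007], [-0.004, -0.009, -1.0]]
wrist_force: [0.5, -0.2, 0.7]
finger_gap: 0.999
clock: 1.15
tcp_pos: [0.426, 0.0943, 0.2932]
eef_rot: [[0.02, 1.0, -0.006], [1.0, -0.02, -0.008], [-0.008, -0.006, -1.0]]
wrist_force: [0.3, -0.6, 0.3]
finger_gap: 0.998
t 1.15 tcp [0.426  0.0943 0.2932] yaw -0.02 shift [ 6.  -5.8 43.2] rot [-0.006  0.008 -0.02 ] gap 0.998 q [ 0.22 -0.01  0.03  1.62 -0.01  1.81]
```

View pics/w1.png

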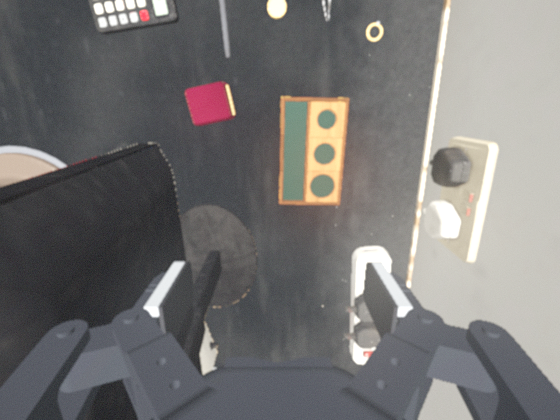

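View pics/s1.png

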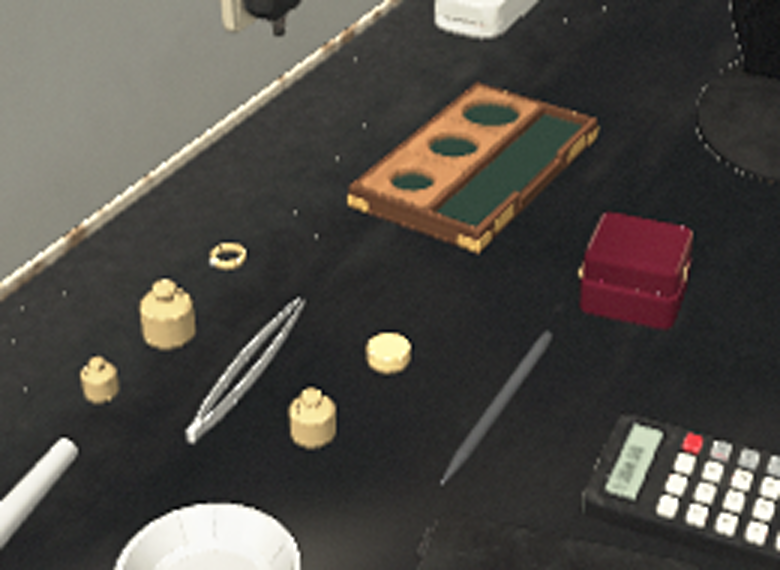

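View pics/c1.png

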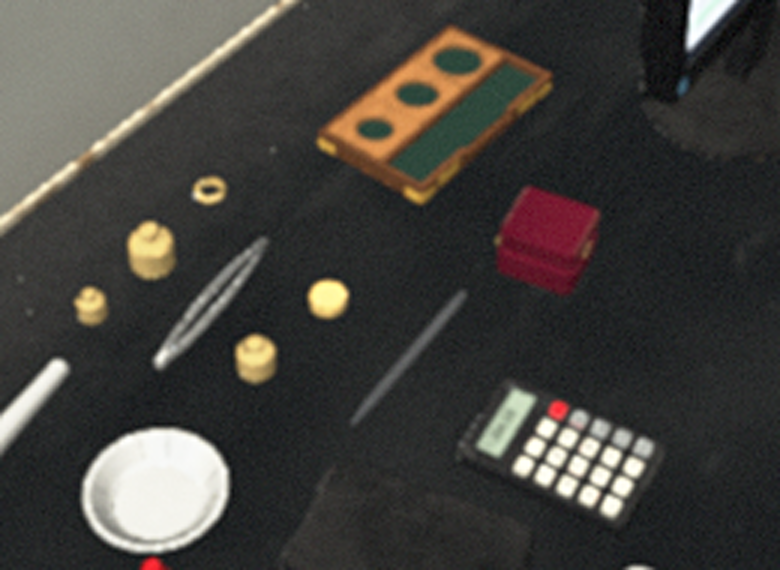

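```bash
cat > tray.py <<'E'
from h import *
import sys
for f,box in [('w1',(270,90,90,125)),('s1',(250,160,100,70)),('c1',(250,155,90,70))]:
    C=load(f);im=cv2.imread(f'pics/{f}_raw.png');x,y,w,h=box
    hsv=cv2.cvtColor(im,cv2.COLOR_BGR2HSV)[y:y+h,x:x+w]
    m=((hsv[...,0]>60)&(hsv[...,0]<95)&(hsv[...,1]>60)).astype(np.uint8)
    n,l,st,c=cv2.connectedComponentsWithStats(m)
    for i in range(1,n):
        if st[i,4]<30: continue
        uv=c[i]+[x,y]
        # map whole blob contour at rim height
        ct=max(cv2.findContours((l==i).astype(np.uint8),0,1)[0],key=cv2.contourArea)[:,0]+[x,y]
        P=np.array([ray(0,q,.016,C)[:2] for q in ct]);(cx,cy),(a,b),an=cv2.minAreaRect((P*1000).astype(np.float32))
        print(f,st[i,4],uv.round(1),'blob rim',ray(0,uv,.016,C).round(4),'rect mm',np.round([cx,cy,a,b,an],1))
E
python3 tray.py
```

```text
s1 72 [303.2 178. ] blob rim [0.4933 0.0538 0.016 ] rect mm [494.8  52.1  33.5  20.8  30.2]
s1 542 [309.5 196.7] blob rim [0.4484 0.1119 0.016 ] rect mm [448.  106.8 140.7  29.9  87.9]
s1 54 [290.7 189. ] blob rim [0.4946 0.1052 0.016 ] rect mm [494.9 105.5  26.3  15.4  30.2]
s1 39 [277.1 200.5] blob rim [0.4965 0.156  0.016 ] rect mm [496.7 155.9  23.4  10.7  30.2]
c1 71 [302.  170.1] blob rim [0.4908 0.0542 0.016 ] rect mm [490.9  53.9  28.2  21.9  35.3]
c1 499 [303.8 190.6] blob rim [0.4466 0.1103 0.016 ] rect mm [446.  107.6 139.3  28.5  87.7]
c1 48 [288.6 181.1] blob rim [0.4929 0.1047 0.016 ] rect mm [493.3 104.4  25.2  13.9  36.8]
c1 31 [274.4 192.7] blob rim [0.4953 0.1553 0.016 ] rect mm [495.5 154.7  20.1   9.9  36.8]
```

```bash
sed -i 's/hsv\[...,1\]>60/hsv[...,1]>35/' tray.py; python3 tray.py | grep w1; python3 - <<'E'
from h import *
im=cv2.imread('pics/w1_raw.png');cv2.imwrite('pics/w1z.png',cv2.resize(im[85:215,265:365],None,fx=4.5,fy=4.5,interpolation=cv2.INTER_CUBIC))
h=cv2.cvtColor(im,cv2.COLOR_BGR2HSV);print(h[153,325],h[153,292],h[186,322])
E
```

```text
w1 1319 [293.1 143.1] blob rim [0.4489 0.1204 0.016 ] rect mm [450.3 105.9 145.8  29.1  87.6]
w1 187 [326.1 118.8] blob rim [0.4976 0.1546 0.016 ] rect mm [497.3 154.9  20.6  21.3   2.3]
[ 53  31 147] [ 68  40 146] [ 54  33 146]
```

View pics/w1z.png

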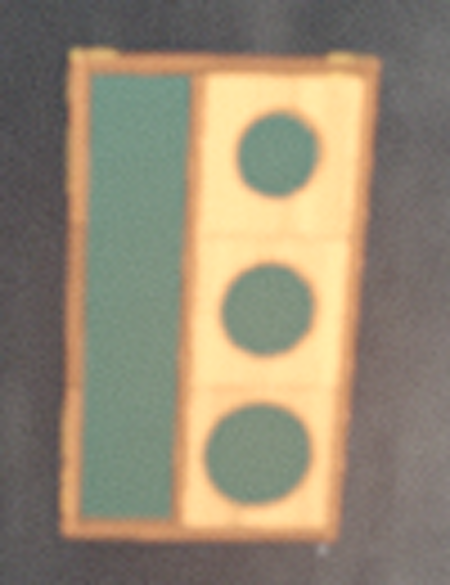

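```bash
python3 - <<'E'
from h import *
C=load('w1')
f=lambda u,v,z:ray(0,(u/4.5+265,v/4.5+85),z,C).round(4)[:2]
for u,v in [(278,155),(268,309),(259,454)]: print('bore',f(u,v,.0145))
for u,v in [(72,50),(378,58),(330,535),(65,538)]: print('corner',f(u,v,.016))
for u,v in [(90,75),(190,75),(175,518),(82,518)]: print('trough',f(u,v,.016))
# weights in side and scene: clicks of base-centre and knob top; side crop 3x (140,140), scene crop 3x (150,150)
for nm,a,b,ht,r in [('L',(165,283),(151,228),.0335,15),('M',(313,393),(257,341),.0265,12),('S',(97,360),(90,291),.0215,9.5)]:
    print(nm,'top side',ray(0,(a[0]/3+140,a[1]/3+140),ht,load('s1')).round(4),'scene',ray(0,(b[0]/3+150,b[1]/3+150),ht,load('c1')).round(4))
for nm,a,b in [('twz end back',(191,437),(160,362)),('twz far',(301,300),(265,240)),('disc',(389,347),(328,294)),('scr1',(548,334),(463,293)),('scr2',(443,483),(354,422))]:
    print(nm,ray(0,(a[0]/3+140,a[1]/3+140),.006,load('s1')).round(4),'scene',ray(0,(b[0]/3+150,b[1]/3+150),.006,load('c1')).round(4))
E
```

```text
bore [0.4988 0.1536]
bore [0.497  0.1032]
bore [0.4954 0.0522]
corner [0.4317 0.1873]
corner [0.5295 0.183 ]
corner [0.5215 0.0221]
corner [0.4265 0.0227]
trough [0.4374 0.1797]
trough [0.4695 0.179 ]
trough [0.4659 0.0295]
trough [0.4327 0.0301]
L top side [0.5497 0.3402 0.0335] scene [0.5444 0.3416 0.0335]
M top side [0.4297 0.3698 0.0265] scene [0.4264 0.3704 0.0265]
S top side [0.549  0.4014 0.0215] scene [0.5461 0.4011 0.0215]
twz end back [0.4793 0.4115 0.006 ] scene [0.4775 0.4095 0.006 ]
twz far [0.4954 0.2856 0.006 ] scene [0.4928 0.2847 0.006 ]
disc [0.4281 0.2967 0.006 ] scene [0.4263 0.2977 0.006 ]
scr1 [0.3557 0.2412 0.006 ] scene [0.3535 0.2422 0.006 ]
scr2 [0.3489 0.3747 0.006 ] scene [0.347  0.3719 0.006 ]
```

```bash
python3 - <<'E'
from h import *
C=load('w1')
for uv in [(445,10),(430,100),(415,210)]: print('wall',ray(0,uv,.01,C).round(3))
delta([.49,.22,.2],-.02)
E
```

```text
wall [0.653 0.291 0.01 ]
wall [0.649 0.178 0.01 ]
wall [0.649 0.007 0.01 ]
t 1.3 tcp [0.426  0.0935 0.2936] yaw -0.026 shift [128.8  61.2  92.2] rot [-0.005  0.008 -0.006] gap 0.997 q [ 0.22 -0.01  0.03  1.62 -0.01  1.82]
```

```bash
python3 -m creep '[42,20,25,0,0,0,1,42,20,25,0,0,0,1,42,20,25,0,0,0,1,5,2,10,-0.005,0.008,0,1,0,0,0,0,0,0,1]'
python3 - <<'E'
from h import *
delta([.547,.341,.1],-.02)
shot('wrist','w2')
E
```

```text
clock: 1.8
tcp_pos: [0.4913, 0.2269, 0.2063]
eef_rot: [[0.025, 1.0, 0.002], [1.0, -0.025, 0.001], [0.001, 0.002, -1.0]]
wrist_force: [-1.0, -0.4, 0.1]
finger_gap: 1.003
t 1.8 tcp [0.4913 0.2269 0.2063] yaw -0.025 shift [115.4  52.6 106.5] rot [ 0.002 -0.001 -0.005] gap 1.003 q [0.43 0.16 0.02 1.43 0.   2.03]
```

View pics/w2.png

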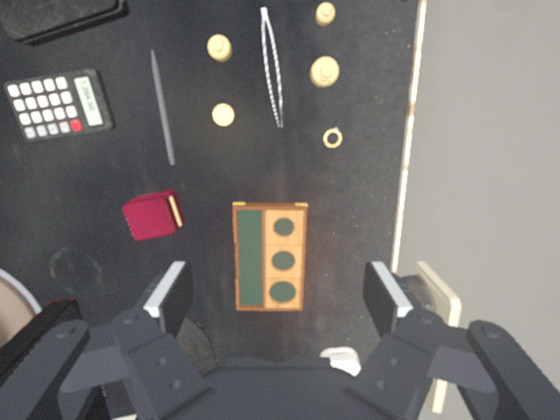

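```bash
python3 - <<'E'
from h import *
im=cv2.imread('pics/w2_raw.png');cv2.imwrite('pics/w2a.png',cv2.resize(im[0:140,195:350],None,fx=4,fy=4,interpolation=cv2.INTER_CUBIC))
cv2.imwrite('pics/w2b.png',cv2.resize(im[195:320,225:320],None,fx=4,fy=4,interpolation=cv2.INTER_CUBIC))
E
```

```text
(no output)
```

View pics/w2a.png

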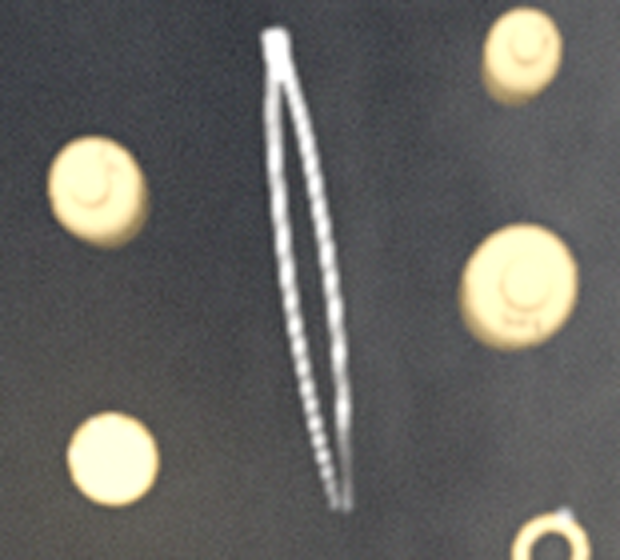

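View pics/w2b.png

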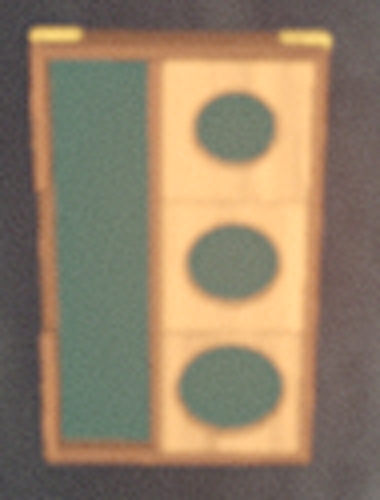

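```bash
python3 - <<'E'
from h import *
C=load('w2')
f=lambda u,v,z:ray(0,(u/4+195,v/4),z,C).round(4)[:2]
for n,k,kz,b,bz in [('L',(526,283),.033,(521,282),.021),('M',(91,186),.0265,(94,186),.016),('S',(527,45),.0215,(524,50),.013)]: print(n,f(*k,kz),f(*b,bz))
print('tw',f(276,35,.006),f(341,505,.006),'mid shanks',f(307,268,.006),'disc',f(114,458,.008))
g=lambda u,v,z:ray(0,(u/4+225,v/4+195),z,C).round(4)[:2]
print([g(*p,.0155) for p in [(235,127),(233,261),(231,386)]],'trough',[g(*p,.016) for p in [(50,62),(148,60),(150,440),(60,440)]])
E
```

```text
L [0.5482 0.3438] [0.5487 0.3454]
M [0.4312 0.3715] [0.4302 0.3733]
S [0.5488 0.4029] [0.5493 0.404 ]
tw [0.4819 0.411 ] [0.4969 0.2851] mid shanks [0.4885 0.3522] disc [0.4284 0.3008]
[array([0.4986, 0.155 ]), array([0.4969, 0.1046]), array([0.4952, 0.0539])] trough [array([0.4382, 0.1799]), array([0.4704, 0.1798]), array([0.465 , 0.0319]), array([0.4319, 0.0328])]
```

```bash
python3 -m creep '[40,18,40,0,0,0,0.6,40,18,40,0,0,0,0.6,38,17,40,0,0,0,0.6,0,0,20,0,0,0,0.6,0,0,0,0,0,0,0.6]'
python3 - <<'E'
from h import *
delta([.548,.343,.06],-.03)
shot('wrist','w3');shot('side','s3',(140,140,260,190),3)
E
```

```text
clock: 2.35
tcp_pos: [0.5421, 0.3314, 0.087]
eef_rot: [[0.025, 1.0, 0.01], [1.0, -0.025, 0.005], [0.005, 0.01, -1.0]]
wrist_force: [-0.1, -1.1, 0.7]
finger_gap: 0.601
t 2.35 tcp [0.5421 0.3314 0.087 ] yaw -0.025 shift [11.6  5.4 27.2] rot [ 0.01  -0.005  0.005] gap 0.601 q [ 0.55  0.34 -0.    1.22 -0.    2.15]
```

View pics/w3.png

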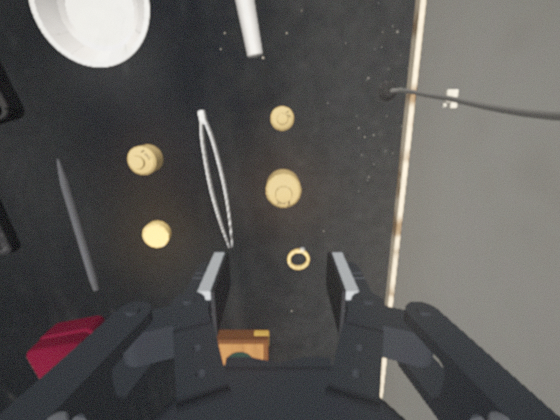

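View pics/s3.png

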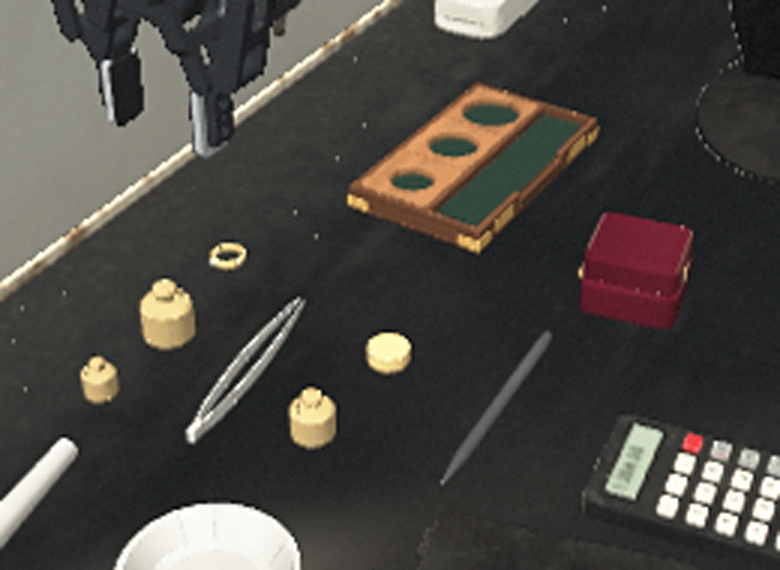

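```bash
python3 - <<'E'
from h import *
C=load('w3')
im=cv2.imread('pics/w3_raw.png');cv2.imwrite('pics/w3a.png',cv2.resize(im[95:220,120:310],None,fx=4,fy=4,interpolation=cv2.INTER_CUBIC))
print('pad tips',proj(C,[.5421+.0,.3314,.087]))
for n,uv,z in [('Lk',(284,193),.033),('Sk',(283,116),.0215),('Mk',(143,157),.0265)]: print(n,ray(0,uv,z,C).round(4))
E
```

```text
pad tips [276.82941476 236.84196973]
Lk [0.5487 0.3459 0.033 ]
Sk [0.5494 0.4058 0.0215]
Mk [0.4363 0.3772 0.0265]
```

View pics/w3a.png

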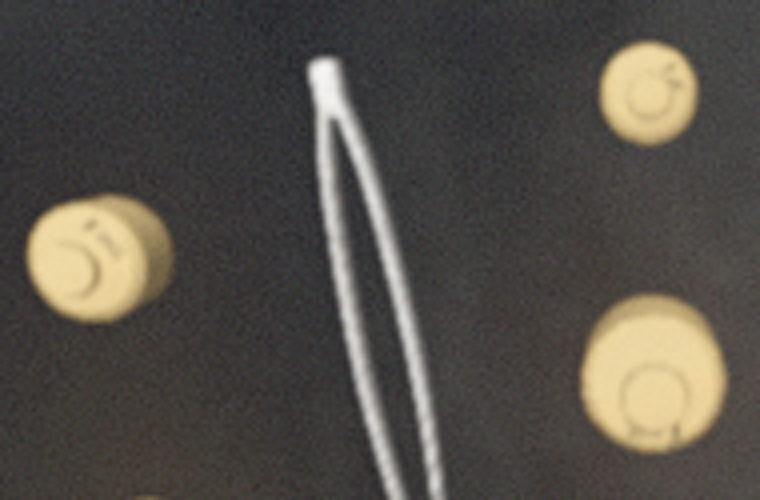

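```bash
python3 - <<'E'
from h import *
C=load('w3')
for n,uv,z in [('Lk',(284,194.5),.034),('Lb',(283.2,190),.02),('Sk',(282.7,118.7),.022),('Mk',(136.7,162.5),.027),('t0',(201,110.5),.006),('t1',(230.5,247),.006)]: print(n,ray(0,uv,z,C).round(4))
delta([.5485,.3435,.007],-.03)
E
```

```text
Lk [0.5487 0.345  0.034 ]
Lb [0.5484 0.345  0.02  ]
Sk [0.5491 0.4038 0.022 ]
Mk [0.4308 0.373  0.027 ]
t0 [0.4816 0.4115 0.006 ]
t1 [0.4969 0.2857 0.006 ]
t 2.45 tcp [0.5434 0.3316 0.0903] yaw -0.026 shift [11.4  3.7 83.4] rot [ 0.013 -0.008  0.004] gap 0.602 q [ 0.55  0.34  0.    1.22 -0.    2.14]
```

```bash
python3 -m creep '[12,4,15,0.013,-0.008,0,0.6,0,0,25,0,0,0,0.6,0,0,20,0,0,0,0.6,0,0,0,0,0,0,0.6]'
python3 - <<'E'
from h import *
delta([.5485,.344,.007],-.03)
E
```

```text
clock: 2.85
tcp_pos: [0.5527, 0.3443, 0.0416]
eef_rot: [[0.029, 0.999, 0.014], [1.0, -0.029, 0.008], [0.008, 0.013, -1.0]]
wrist_force: [-1.1, -0.8, -0.1]
finger_gap: 0.597
t 2.85 tcp [0.5527 0.3443 0.0416] yaw -0.029 shift [-0.7 -4.6 34.6] rot [ 0.013 -0.008  0.001] gap 0.597 q [ 0.56  0.39 -0.04  1.13 -0.    2.16]
```

```bash
python3 -m creep '[0,-5,0,0.013,-0.008,0,0.6,0,0,0,0,0,0,0.6,0,0,0,0,0,0,0.6]'
python3 - <<'E'
from h import *
delta([.5485,.344,.007],-.03)
E
```

```text
clock: 3.15
tcp_pos: [0.5496, 0.3447, 0.0488]
eef_rot: [[0.03, 1.0, 0.006], [1.0, -0.03, 0.004], [0.004, 0.006, -1.0]]
wrist_force: [0.3, 0.5, -1.0]
finger_gap: 0.599
t 3.15 tcp [0.5496 0.3447 0.0488] yaw -0.03 shift [-0.9 -1.3 41.8] rot [ 0.006 -0.004 -0.   ] gap 0.599 q [ 0.56  0.39 -0.02  1.15 -0.    2.16]
```

```bash
for i in 1 2; do python3 -m creep '[0,0,0,0,0,0,0.6]' | grep tcp_pos; done; python3 -m creep '[0,0,10,0.006,-0.004,0,0.6]'|grep -A1 tcp_pos; python3 -m creep '[0,0,10,0,0,0,0.6]'|grep -A1 tcp_pos;python3 -m creep '[0,0,0,0,0,0,0.6]'|grep -A1 tcp_pos
```

```text
tcp_pos: [0.5502, 0.345, 0.0502]
tcp_pos: [0.5505, 0.3451, 0.051]
tcp_pos: [0.5516, 0.3458, 0.0427]
eef_rot: [[0.031, 1.0, 0.005], [1.0, -0.031, 0.003], [0.003, 0.005, -1.0]]
tcp_pos: [0.5518, 0.3459, 0.032]
eef_rot: [[0.031, 1.0, 0.005], [1.0, -0.031, 0.003], [0.003, 0.005, -1.0]]
tcp_pos: [0.5508, 0.3453, 0.0296]
eef_rot: [[0.031, 1.0, 0.003], [1.0, -0.031, 0.001], [0.001, 0.003, -1.0]]
```

```bash
python3 -m creep '[-1,-3,8,0.003,0,0,0.6,0,0,8,0,0,0,0.6]'; python3 - <<'E'
from h import *
delta([.5485,.344,.007],-.03)
E
```

```text
clock: 3.85
tcp_pos: [0.5476, 0.3444, 0.0125]
eef_rot: [[0.03, 1.0, -0.001], [1.0, -0.03, 0.001], [0.001, -0.001, -1.0]]
wrist_force: [-0.1, -0.4, 0.4]
finger_gap: 0.602
t 3.85 tcp [0.5476 0.3444 0.0125] yaw -0.03 shift [-0.4  0.9  5.5] rot [-0.001 -0.001 -0.   ] gap 0.602 q [ 0.56  0.41 -0.08  1.09  0.    2.16]
```

```bash
python3 -m creep '[0,1,5,0,0,0,0.6,0,0,0,0,0,0,0.3,0,0,0,0,0,0,0,0,0,0,0,0,0,0,0,0,0,0,0,0,0]'; python3 - <<'E'
from h import *
delta([.5485,.344,.007],-.03)
shot('side','s4',(140,140,260,190),3)
E
```

```text
clock: 4.35
tcp_pos: [0.5477, 0.3438, 0.005]
eef_rot: [[0.03, 1.0, -0.003], [1.0, -0.03, -0.0], [-0.0, -0.003, -1.0]]
wrist_force: [-0.4, 0.2, -0.1]
finger_gap: -0.001
t 4.35 tcp [0.5477 0.3438 0.005 ] yaw -0.03 shift [ 0.2  0.8 -2. ] rot [-0.003  0.    -0.   ] gap -0.001 q [ 0.56  0.41 -0.08  1.08  0.    2.16]
```

View pics/s4.png

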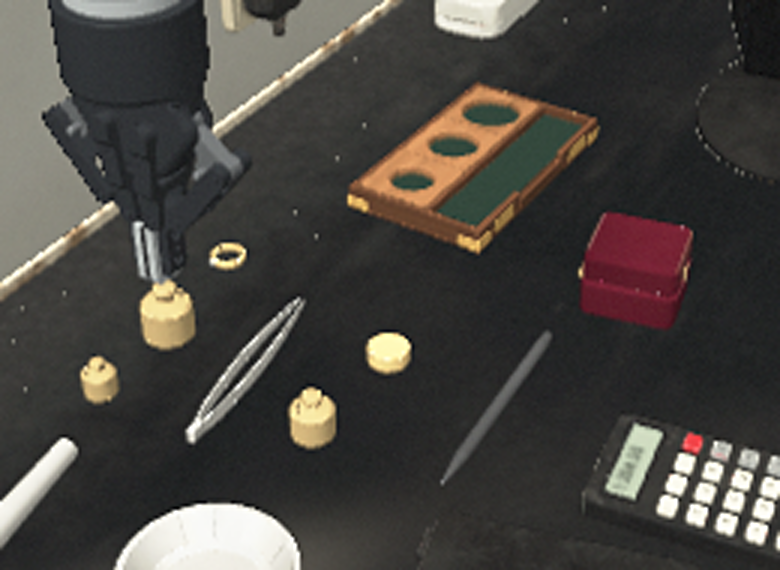

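```bash
python3 - <<'E'
from h import *
C=load('s4')
p=proj(C,[.5477,.3438,.005]);print('tcp proj crop',(p-140)*3)
for z in (0,.005,.02,.04): print(z,ray(0,(158/3+140,283/3+140),z,C).round(4))
print('ring',ray(0,(228/3+140,257/3+140),.002,C).round(4))
shot('scene','c4',(150,130,260,190),3)
shot('wrist','w4')
E
```

```text
tcp proj crop [168.72084828 326.94293277]
0 [0.5842 0.3088 0.    ]
0.005 [0.5796 0.3137 0.005 ]
0.02 [0.5656 0.3287 0.02  ]
0.04 [0.547  0.3486 0.04  ]
ring [0.5619 0.268  0.002 ]
```

View pics/c4.png

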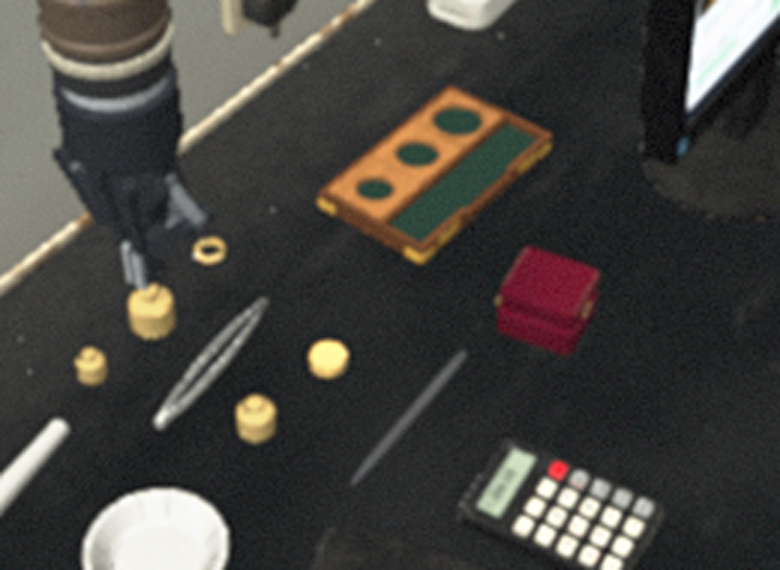

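View pics/w4.png

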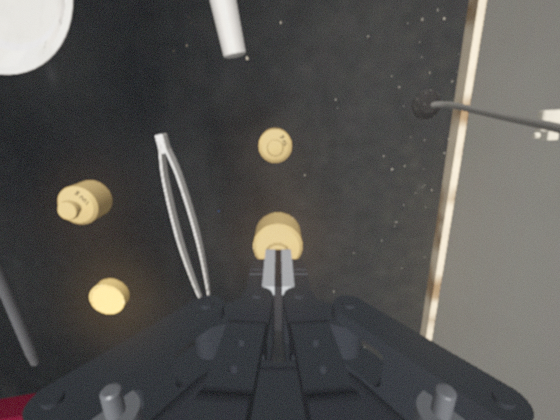

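```bash
python3 - <<'E'
from h import *
s=bot.state();C=load('w4');print(s['tcp_pos'],C[1][:3,3],s['wrist_force'])
im=cv2.imread('pics/w4_raw.png');cv2.imwrite('pics/w4a.png',cv2.resize(im[190:330,220:340],None,fx=4,fy=4,interpolation=cv2.INTER_CUBIC))
print('S',ray(0,(275,147),.022,C),'M',ray(0,(68,210),.027,C),'L',proj(C,[.5485,.344,.034]),proj(C,[.5485,.344,.02]),'tw',ray(0,(162,137),.006,C),ray(0,(204,296),.006,C))
for d in (0,.02,.03,.04,.05):
  P=s['tcp_pos']+s['eef_rot']@np.array([.011,0,-d]);Q=s['tcp_pos']+s['eef_rot']@np.array([.0,0,-d]);print(d,proj(C,P),proj(C,Q),(proj(load('s4'),Q)-140)*3)
E
```

```text
[0.54768619 0.34380924 0.00507056] [0.55123182 0.42506483 0.18408795] [ 0.26625386 -0.30493219 -0.04091829]
S [0.5487751  0.40436254 0.022     ] M [0.43172458 0.37357211 0.027     ] L [277.83585654 257.71429997] [277.87833726 246.62490585] tw [0.48244095 0.41011688 0.006     ] [0.49522973 0.30030032 0.006     ]
0 [276.67085895 221.16301941] [276.68872512 236.75961068] [168.71760649 326.86316526]
0.02 [276.58147253 233.7447651 ] [276.60301305 250.7717244 ] [165.13350741 299.23430302]
0.03 [276.52899949 241.13070061] [276.55285162 258.97205863] [163.30426765 285.13318247]
0.04 [276.47006199 249.42655448] [276.4966463  268.16044032] [161.44954359 270.83561022]
0.05 [276.403387   258.81151174] [276.43323474 278.52688992] [159.56879893 256.33745214]
```

View pics/w4a.png

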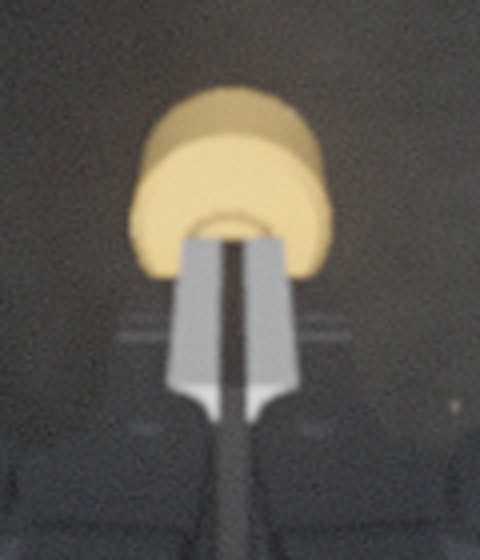

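```bash
python3 - <<'E'
from h import *
s=bot.state()
tiles=[]
for f,n in [('s4','side'),('c4','scene')]:
    im=cv2.imread(f'pics/{f}_raw.png');C=load(f)
    z=cv2.resize(im[195:255,165:225],None,fx=6,fy=6,interpolation=cv2.INTER_CUBIC)
    for d,c in [(.03,(0,0,255)),(.037,(0,255,0)),(.044,(255,0,0))]:
        for y in (-.011,.011):
            p=(proj(C,s['tcp_pos']+s['eef_rot']@np.array([y,0,-d]))-[165,195]+.5)*6
            cv2.circle(z,tuple(int(v) for v in p),3,c,-1)
    tiles.append(z)
cv2.imwrite('pics/tip.png',np.hstack(tiles))
E
```

```text
(no output)
```

View pics/tip.png

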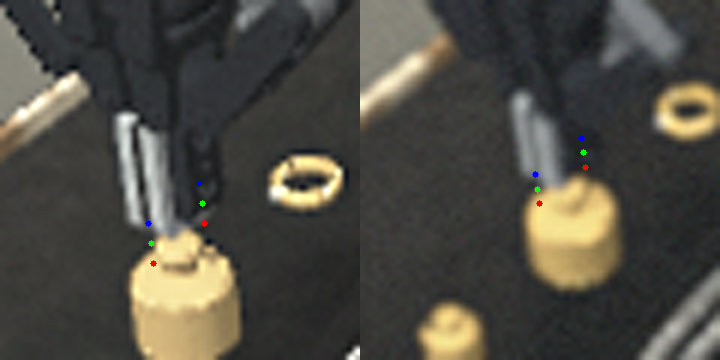

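```bash
python3 -m creep '[0,0,0,0,0,0,0.6,0,0,0,0,0,0,0.6,0,0,0,0,0,0,0.6,0,0,0,0,0,0,0.6]'; python3 -m creep '[1,1,10,0,0,0,0.6,0,0,5,0,0,0,0.6]'; python3 - <<'E'
from h import *
delta([.5485,.344,-.03],-.03)
shot('wrist','w5');shot('side','s5',(140,140,260,190),3)
E
```

```text
clock: 4.9
tcp_pos: [0.5479, 0.344, 0.0056]
eef_rot: [[0.03, 1.0, -0.002], [1.0, -0.03, 0.0], [0.0, -0.002, -1.0]]
wrist_force: [0.6, 0.1, -0.3]
finger_gap: 0.596
clock: 5.1
tcp_pos: [0.5496, 0.3454, -0.0095]
eef_rot: [[0.03, 1.0, -0.001], [1.0, -0.03, 0.001], [0.001, -0.001, -1.0]]
wrist_force: [-0.0, 0.1, -0.3]
finger_gap: 0.601
t 5.1 tcp [ 0.5496  0.3454 -0.0095] yaw -0.03 shift [-1.4 -1.  20.4] rot [-0.001 -0.001 -0.   ] gap 0.601 q [ 0.56  0.42 -0.1   1.05  0.    2.16]
```

View pics/w5.png

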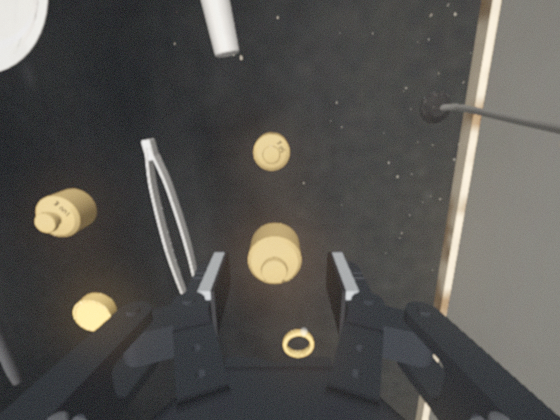

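View pics/s5.png

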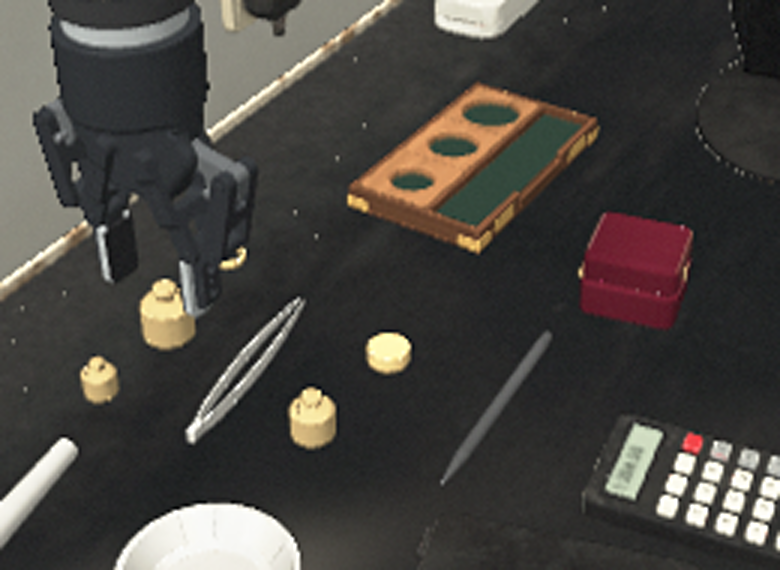

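```bash
python3 -m creep '[-1,-1,10,0,0,0,0.5,0,0,10,0,0,0,0.5,0,0,2,0,0,0,0.5,0,0,0,0,0,0,0.5]'; python3 - <<'E'
from h import *
delta([.5485,.344,-.034],-.03)
shot('side','s6',(140,140,260,190),3)
E
```

```text
clock: 5.6
tcp_pos: [0.5475, 0.3437, -0.0346]
eef_rot: [[0.03, 1.0, -0.003], [1.0, -0.03, 0.0], [-0.0, -0.003, -1.0]]
wrist_force: [-0.5, 0.4, 0.2]
finger_gap: 0.502
t 5.6 tcp [ 0.5475  0.3437 -0.0346] yaw -0.03 shift [ 0.3  1.  -0.6] rot [-0.003  0.    -0.   ] gap 0.502 q [ 0.56  0.44 -0.14  1.    0.    2.16]
```

View pics/s6.png

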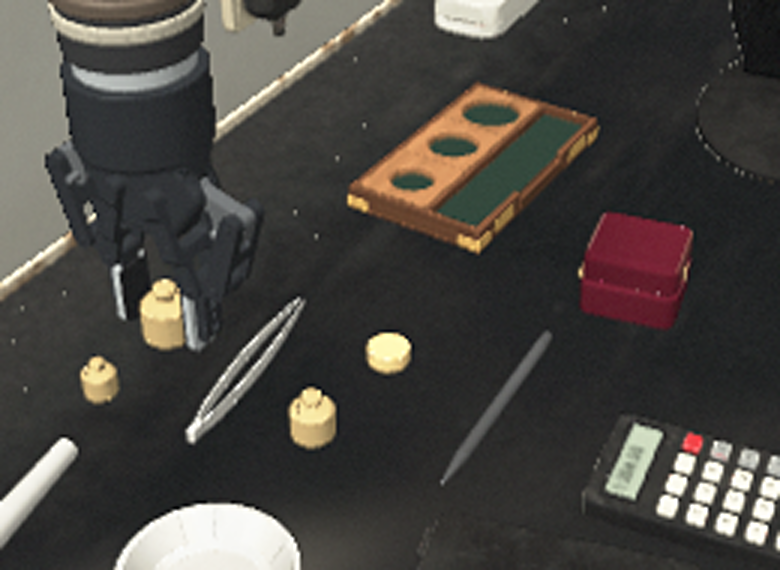

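```bash
python3 -m creep '[0,1,0,0,0,0,0.3,0,0,0,0,0,0,0,0,0,0,0,0,0,0,0,0,0,0,0,0,0]'; python3 - <<'E'
from h import *
delta([.5485,.344,-.034],-.03)
shot('wrist','w7',(180,150,200,200),3)
E
```

```text
clock: 6.05
tcp_pos: [0.5487, 0.3438, -0.034]
eef_rot: [[0.03, 1.0, -0.003], [1.0, -0.03, 0.0], [0.0, -0.003, -1.0]]
wrist_force: [-0.1, -1.1, -0.6]
finger_gap: 0.321
t 6.05 tcp [ 0.5487  0.3438 -0.034 ] yaw -0.03 shift [ 0.2 -0.2  0. ] rot [-0.003 -0.    -0.   ] gap 0.321 q [ 0.56  0.44 -0.13  1.    0.    2.16]
```

View pics/w7.png

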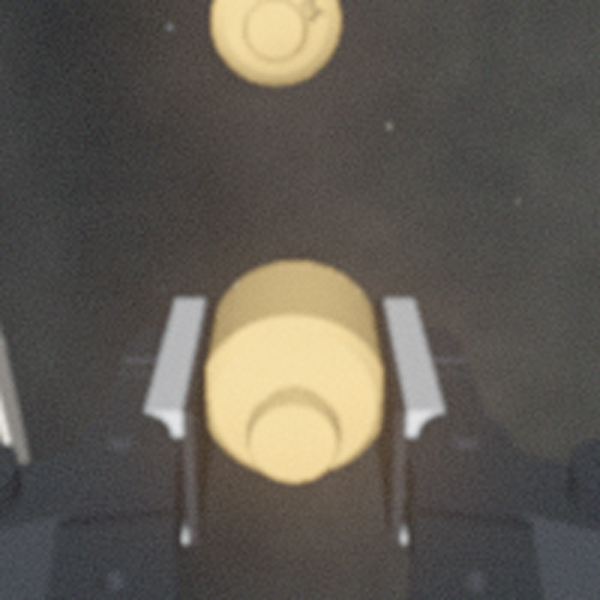

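```bash
python3 -m creep '[0,0,-10,0,0,0,0,0,0,-25,0,0,0,0,0,0,-25,0,0,0,0,0,0,0,0,0,0,0]'; python3 -m creep '[-40,-6,0,0,0,0,0,-40,-6,0,0,0,0,0,-40,-6,0,0,0,0,0,-40,-6,0,0,0,0,0,-40,-6,0,0,0,0,0]'; python3 - <<'E'
from h import *
delta([.4945,.0535,.03],-.035)
shot('side','s8',(140,140,260,190),3)
E
```

```text
clock: 6.5
tcp_pos: [0.5481, 0.3433, 0.0282]
eef_rot: [[0.03, 1.0, -0.005], [1.0, -0.03, -0.001], [-0.001, -0.005, -1.0]]
wrist_force: [1.0, 0.3, -1.5]
finger_gap: 0.32
clock: 7.0
tcp_pos: [0.512, 0.1434, 0.0255]
eef_rot: [[0.022, 1.0, -0.002], [1.0, -0.022, 0.001], [0.001, -0.002, -1.0]]
wrist_force: [1.1, -0.4, -1.5]
finger_gap: 0.32
t 7.0 tcp [0.512  0.1434 0.0255] yaw -0.022 shift [-90.3 -15.6  -4.6] rot [-0.002 -0.001  0.013] gap 0.32 q [ 0.27  0.19 -0.33  1.04  0.    1.86]
```

View pics/s8.png

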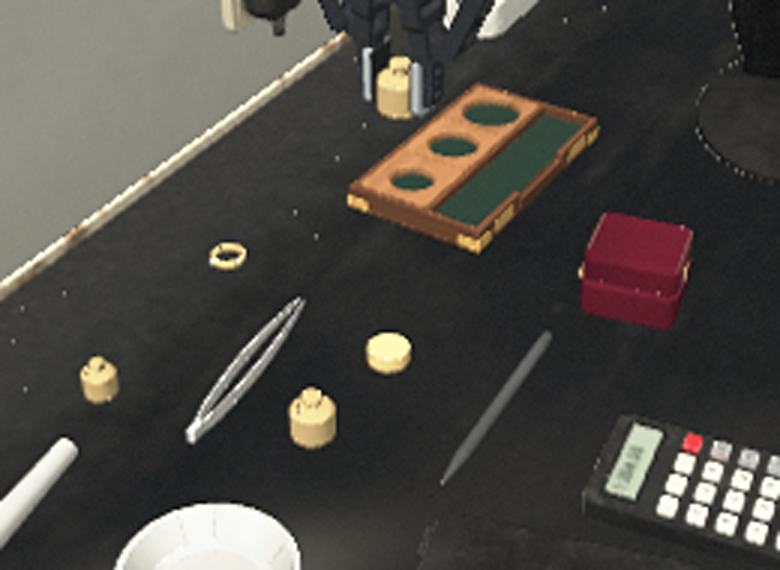

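```bash
python3 -m creep '[-40,-7,0,0,0,0.006,0,-40,-7,0,0,0,0,0,0,0,0,0,0,0,0]'; python3 - <<'E'
from h import *
delta([.4945,.0535,-.024],-.035)
E
```

```text
clock: 7.35
tcp_pos: [0.4915, 0.0538, 0.0236]
eef_rot: [[0.034, 0.999, -0.006], [0.999, -0.034, -0.004], [-0.004, -0.005, -1.0]]
wrist_force: [0.9, 0.8, -2.4]
finger_gap: 0.321
t 7.35 tcp [0.4915 0.0538 0.0236] yaw -0.034 shift [-0.   3.3 47.6] rot [-0.005  0.004  0.001] gap 0.321 q [ 0.11  0.13 -0.41  1.03 -0.    1.72]
```

```bash
python3 -m creep '[0,3,12,-0.005,0.004,0,0,0,0,12,0,0,0,0,0,0,7,0,0,0,0,0,0,0,0,0,0,0]'; python3 - <<'E'
from h import *
delta([.4945,.0535,-.024],-.035)
shot('wrist','w9',(180,150,200,200),3);shot('side','s9',(240,130,120,90),6)
E
```

```text
clock: 7.75
tcp_pos: [0.4937, 0.0532, -0.0102]
eef_rot: [[0.036, 0.999, -0.001], [0.999, -0.036, 0.0], [0.0, -0.001, -1.0]]
wrist_force: [0.2, -0.2, -1.3]
finger_gap: 0.325
t 7.75 tcp [ 0.4937  0.0532 -0.0102] yaw -0.036 shift [ 0.3  0.9 13.8] rot [-0.001 -0.    -0.001] gap 0.325 q [ 0.11  0.16 -0.46  0.95  0.    1.71]
```

View pics/w9.png

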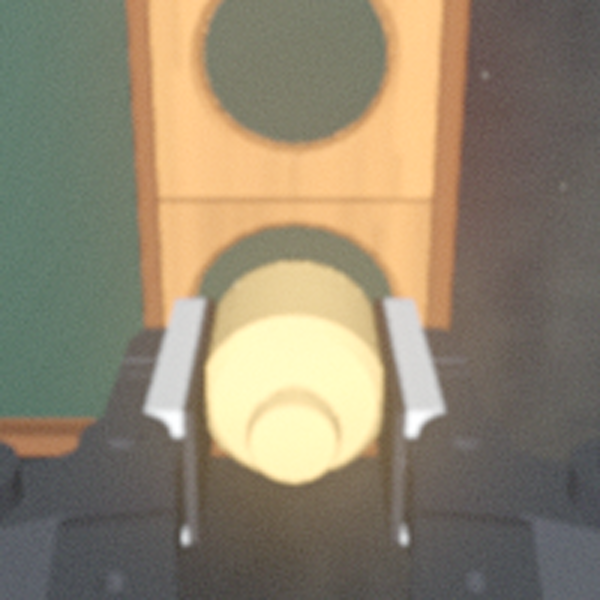

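View pics/s9.png

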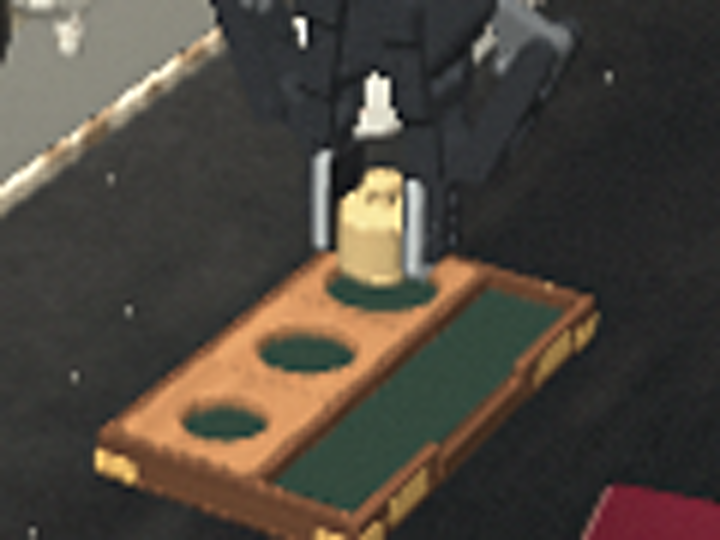

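```bash
python3 -m creep '[0,1,6,0,0,0,0,0,0,5,0,0,0,0,0,0,0,0,0,0,0]'; python3 - <<'E'
from h import *
delta([.4945,.0535,-.024],-.035)
C=load('w9');print(ray(0,(278.3,150+50/3),.016,C)); print(ray(0,(180+295/3,150+(225+145)/6),.016,C))
E
```

```text
clock: 8.15
tcp_pos: [0.4965, 0.0543, -0.0202]
eef_rot: [[0.034, 0.999, 0.002], [0.999, -0.034, 0.001], [0.001, 0.002, -1.0]]
wrist_force: [-0.4, -1.2, -2.2]
finger_gap: 0.323
t 8.15 tcp [ 0.4965  0.0543 -0.0202] yaw -0.034 shift [-0.9 -1.9  3.8] rot [ 0.002 -0.001  0.001] gap 0.323 q [ 0.11  0.17 -0.47  0.93  0.    1.71]
[0.49641786 0.10483459 0.016     ]
[0.49555795 0.08006896 0.016     ]
```

```bash
python3 -m creep '[-1,-1,4,0,0,0,0,0,0,0,0,0,0,0]'; python3 - <<'E'
from h import *
delta([.4945,.0535,-.024],-.035)
print(bot.state()['wrist_force'])
shot('side','s10',(240,130,120,90),6)
E
```

```text
clock: 8.35
tcp_pos: [0.4978, 0.0544, -0.0202]
eef_rot: [[0.034, 0.999, 0.007], [0.999, -0.034, 0.003], [0.003, 0.007, -1.0]]
wrist_force: [0.2, -0.2, -2.5]
finger_gap: 0.323
t 8.35 tcp [ 0.4978  0.0544 -0.0202] yaw -0.034 shift [-1.1 -3.3  3.8] rot [ 0.007 -0.003  0.001] gap 0.323 q [ 0.11  0.17 -0.48  0.92  0.    1.71]
[ 0.19525624 -0.15276475 -2.54728435]
```

View pics/s10.png

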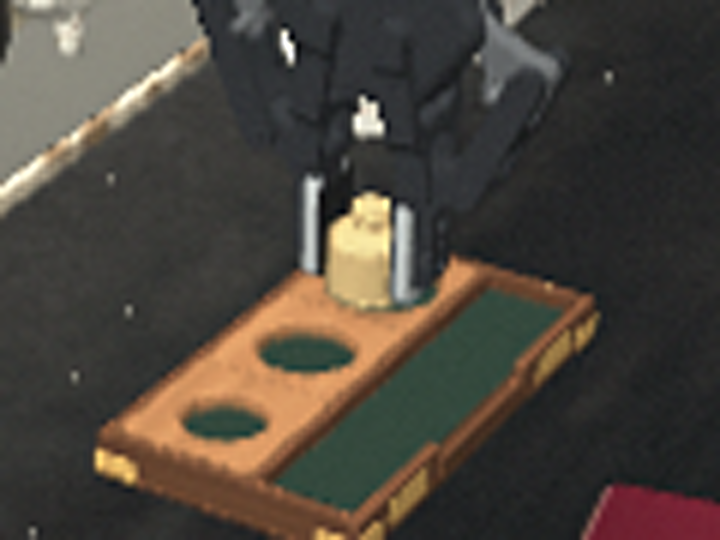

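```bash
python3 -m creep '[-1,-4,3,0.008,-0.003,0,0]'; python3 -m creep '[0,0,1,0,0,0,0]'; python3 - <<'E'
from h import *
delta([.4945,.0535,-.024],-.035)
E
```

```text
clock: 8.5
tcp_pos: [0.4975, 0.0541, -0.0211]
eef_rot: [[0.034, 0.999, 0.007], [0.999, -0.034, 0.001], [0.002, 0.007, -1.0]]
wrist_force: [3.7, 1.7, 16.6]
finger_gap: 0.323
clock: 8.6
tcp_pos: [0.4978, 0.0542, -0.021]
eef_rot: [[0.033, 0.999, 0.008], [0.999, -0.033, 0.001], [0.002, 0.007, -1.0]]
wrist_force: [-8.6, -0.5, 8.1]
finger_gap: 0.326
t 8.6 tcp [ 0.4978  0.0542 -0.021 ] yaw -0.034 shift [-0.8 -3.3  3. ] rot [ 0.007 -0.002  0.002] gap 0.326 q [ 0.11  0.17 -0.48  0.92  0.    1.71]
```

```bash
python3 -m creep '[0,0,-4,0.004,0,0,0,0,-4,0,0.004,-0.002,0,0,0,0,0,0,0,0,0]'; python3 - <<'E'
from h import *
delta([.4945,.0535,-.024],-.035)
shot('side','s11',(240,130,120,90),6);shot('wrist','w11',(180,150,200,200),3)
E
```

```text
clock: 8.9
tcp_pos: [0.4929, 0.0541, -0.0175]
eef_rot: [[0.034, 0.999, -0.002], [0.999, -0.034, -0.001], [-0.001, -0.002, -1.0]]
wrist_force: [0.8, 0.3, -2.4]
finger_gap: 0.32
t 8.9 tcp [ 0.4929  0.0541 -0.0175] yaw -0.034 shift [-0.5  1.7  6.5] rot [-0.002  0.001  0.001] gap 0.32 q [ 0.11  0.16 -0.47  0.94 -0.    1.71]
```

View pics/s11.png

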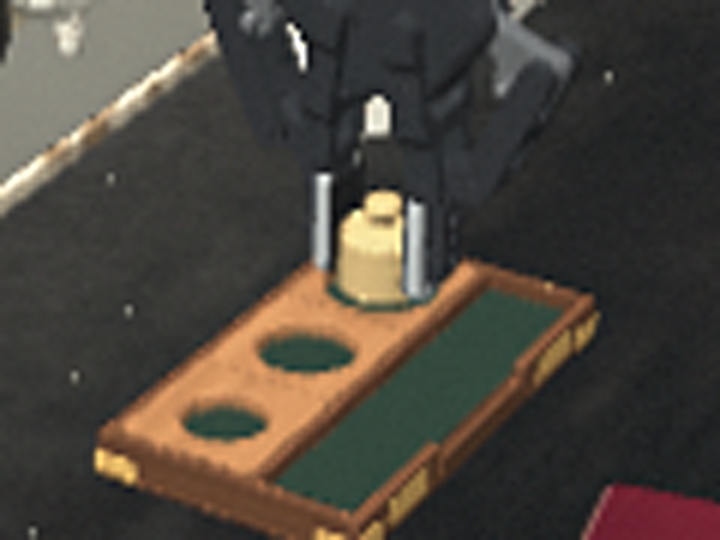

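View pics/w11.png

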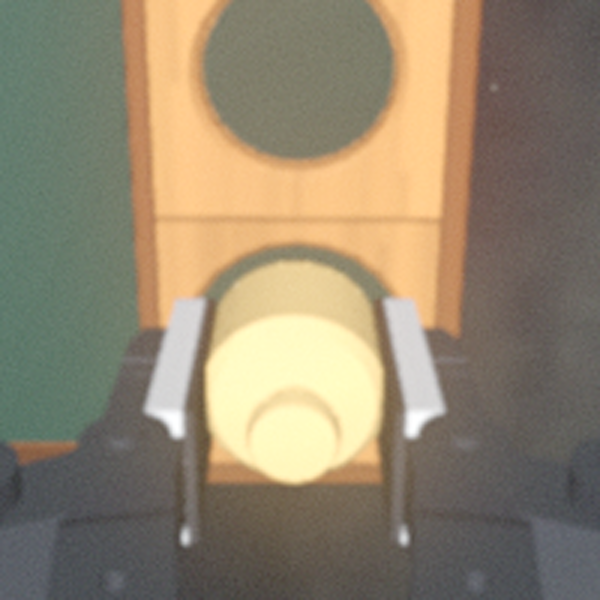

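```bash
python3 -m creep '[0,0,3,0,0,0,0,0,0,3,0,0,0,0]'; python3 - <<'E'
from h import *
delta([.4945,.0535,-.024],-.035)
C=load('w11');print(ray(0,(278,150+243/3),.016,C),ray(0,(278.8,150+65/3),.0155,C))
E
```

```text
clock: 9.2
tcp_pos: [0.494, 0.0542, -0.0214]
eef_rot: [[0.034, 0.999, -0.0], [0.999, -0.034, -0.001], [-0.001, 0.0, -1.0]]
wrist_force: [-15.1, -2.3, 44.6]
finger_gap: 0.324
t 9.2 tcp [ 0.494   0.0542 -0.0214] yaw -0.034 shift [-0.6  0.6  2.6] rot [0.    0.001 0.001] gap 0.324 q [ 0.11  0.17 -0.48  0.92 -0.    1.71]
[0.49464208 0.07268263 0.016     ] [0.49610092 0.10454651 0.0155    ]
```

```bash
python3 -m creep '[0,0,-1,0,0,0,0,0,0,0,0,0,0,0.5,0,0,0,0,0,0,0.5,0,0,0,0,0,0,0.5]'; python3 - <<'E'
from h import *
delta([.4945,.0535,-.024],-.035)
shot('side','s12',(240,130,120,90),6);shot('wrist','w12',(180,150,200,200),3)
E
```

```text
clock: 9.6
tcp_pos: [0.4946, 0.0542, -0.0198]
eef_rot: [[0.034, 0.999, 0.002], [0.999, -0.034, -0.0], [-0.0, 0.002, -1.0]]
wrist_force: [-0.1, 0.2, -0.8]
finger_gap: 0.5
t 9.6 tcp [ 0.4946  0.0542 -0.0198] yaw -0.034 shift [-0.7 -0.1  4.2] rot [0.002 0.    0.001] gap 0.5 q [ 0.11  0.17 -0.48  0.93 -0.    1.71]
```

View pics/s12.png

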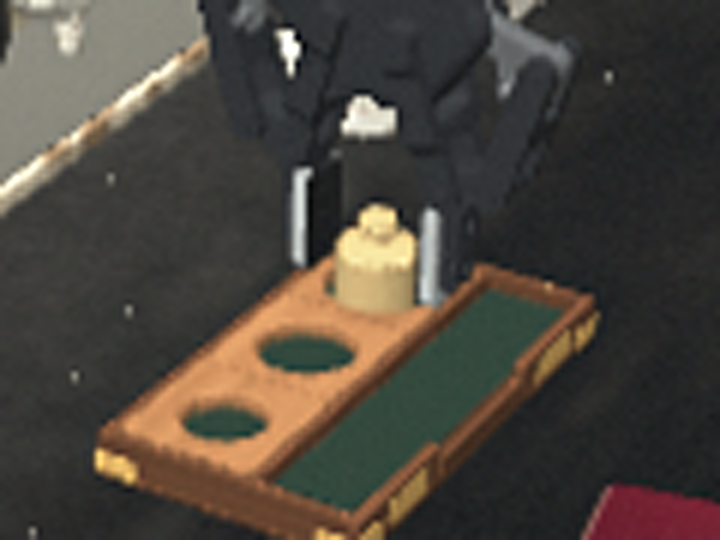

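View pics/w12.png

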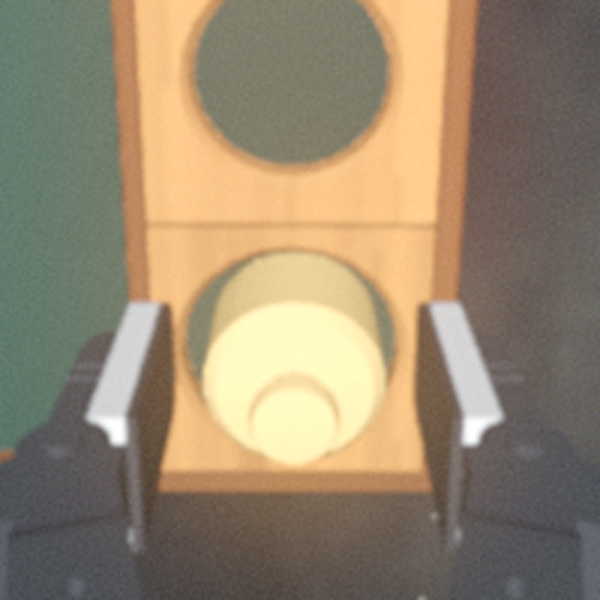

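```bash
python3 -m creep '[0,0,-25,0,0,0,0.6,0,0,-30,0,0,0,0.6,20,-5,-10,0,0,0,0.6,40,-10,0,0,0,0,0.6,40,-10,0,0,0,0,0.6]';  python3 -m creep '[40,-10,0,0,0,0,0.6,40,-10,0,0,0,0,0.6,40,-10,0,0,0,0,0.6,0,0,0,0,0,0,0.6]'; python3 - <<'E'
from h import *
C=load('w12');print('L knob',ray(0,(277.7,292.3),.044,C),'Mbore',ray(0,(180+292/3,150+72/3),.0155,C),'Lbore top',ray(0,(278,150+250/3),.016,C))
delta([.4305,.372,.02],-.03)
shot('wrist','w13');
E
```

```text
clock: 10.2
tcp_pos: [0.473, 0.154, 0.0461]
eef_rot: [[0.042, 0.999, -0.001], [0.999, -0.042, -0.001], [-0.001, -0.001, -1.0]]
wrist_force: [0.5, 0.3, 0.7]
finger_gap: 0.598
clock: 10.6
tcp_pos: [0.4464, 0.2835, 0.046]
eef_rot: [[0.039, 0.999, 0.001], [0.999, -0.039, 0.001], [0.001, 0.001, -1.0]]
wrist_force: [0.2, -0.3, 0.1]
finger_gap: 0.595
L knob [0.49506677 0.05581054 0.044     ] Mbore [0.49656834 0.10397082 0.0155    ] Lbore top [0.49584529 0.07244443 0.016     ]
t 10.6 tcp [0.4464 0.2835 0.046 ] yaw -0.039 shift [ 87.8 -19.4  26. ] rot [ 0.001 -0.001 -0.009] gap 0.595 q [ 0.57  0.17 -0.31  1.08  0.    2.18]
```

View pics/w13.png

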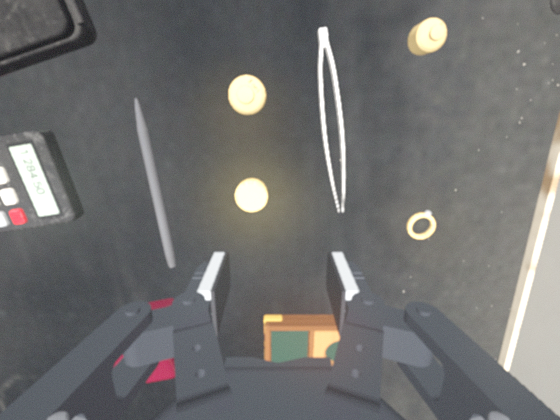

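```bash
python3 - <<'E'
from h import *
C=load('w13');im=cv2.imread('pics/w13_raw.png')
cv2.imwrite('pics/w13a.png',cv2.resize(im[65:125,215:275],None,fx=8,fy=8,interpolation=cv2.INTER_CUBIC))
print('M',ray(0,(247.5,95),.027,C),ray(0,(247,94.5),.016,C))
E
python3 -m creep '[30,-6,0,0,0,0.003,0.6,30,-6,0,0,0,0,0.6,27,-6,0,0,0,0,0.6,0,0,20,0,0,0,0.6,0,0,0,0,0,0,0.6]';python3 - <<'E'
from h import *
delta([.4305,.372,.02],-.03)
shot('wrist','w14',(180,150,200,200),3);
E
```

```text
M [0.43164092 0.37230089 0.027     ] [0.43031621 0.37304709 0.016     ]
clock: 11.15
tcp_pos: [0.4332, 0.3675, 0.0243]
eef_rot: [[0.048, 0.999, -0.0], [0.999, -0.048, -0.004], [-0.004, 0.0, -1.0]]
wrist_force: [0.3, -0.8, 0.4]
finger_gap: 0.601
t 11.15 tcp [0.4332 0.3675 0.0243] yaw -0.048 shift [ 4.4 -2.9  4.3] rot [ 0.     0.004 -0.018] gap 0.601 q [ 0.71  0.26 -0.25  1.06 -0.    2.32]
```

View pics/w14.png

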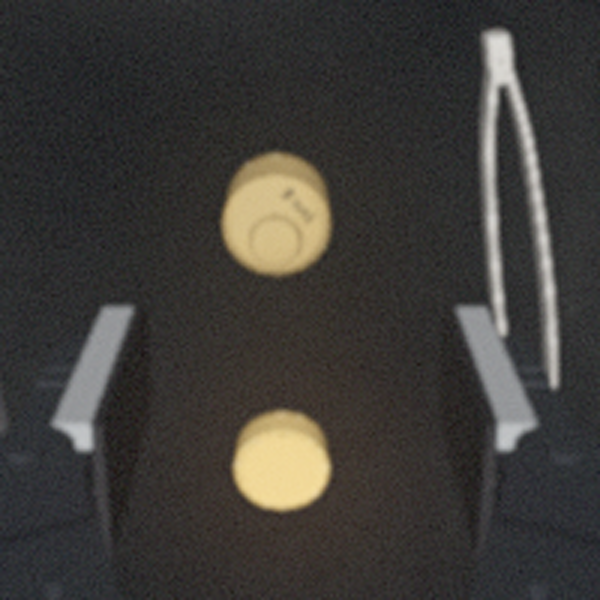

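```bash
python3 - <<'E'
from h import *
C=load('w14')
print('M',ray(0,(272,229.8),.027,C),ray(0,(272,223),.016,C))
E
python3 -m creep '[5,-3,8,0,0.004,-0.018,0.5,0,0,10,0,0,0,0.5,0,0,0,0,0,0,0.5]';python3 - <<'E'
from h import *
delta([.431,.372,-.029],-.03)
E
```

```text
M [0.43043302 0.37385545 0.027     ] [0.4302555  0.37411247 0.016     ]
clock: 11.5
tcp_pos: [0.4329, 0.3719, 0.0084]
eef_rot: [[0.033, 0.999, 0.004], [0.999, -0.033, 0.003], [0.003, 0.003, -1.0]]
wrist_force: [-0.2, -0.0, -0.3]
finger_gap: 0.499
t 11.5 tcp [0.4329 0.3719 0.0084] yaw -0.033 shift [-0.1 -2.  37.4] rot [ 0.003 -0.003 -0.003] gap 0.499 q [ 0.71  0.27 -0.28  1.02 -0.    2.31]
```

```bash
python3 -m creep '[1,-3,13,0.003,-0.003,0,0.5,0,0,12,0,0,0,0.5,0,0,0,0,0,0,0.5]';python3 - <<'E'
from h import *
delta([.4305,.3735,-.029],-.03)
shot('wrist','w15',(180,150,200,200),3);
E
```

```text
clock: 11.8
tcp_pos: [0.43, 0.3724, -0.0184]
eef_rot: [[0.034, 0.999, 0.001], [0.999, -0.034, -0.0], [-0.0, 0.001, -1.0]]
wrist_force: [-0.0, -0.1, 0.1]
finger_gap: 0.498
t 11.8 tcp [ 0.43    0.3724 -0.0184] yaw -0.034 shift [ 1.2  0.4 10.6] rot [ 0.001  0.    -0.004] gap 0.498 q [ 0.71  0.29 -0.31  0.97 -0.    2.32]
```

View pics/w15.png

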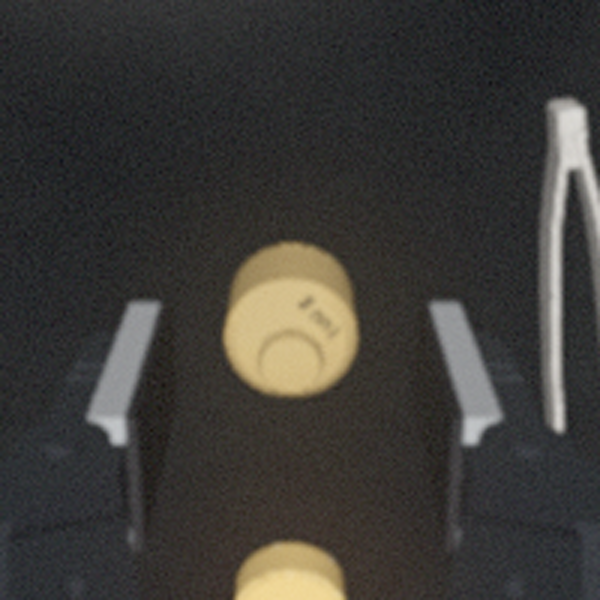

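```bash
python3 -m creep '[1,0,8,0,0,0,0.5,0,0,5,0,0,0,0.4,0,0,0,0,0,0,0,0,0,0,0,0,0,0,0,0,0,0,0,0,0]';python3 - <<'E'
from h import *
delta([.4305,.3735,-.0315],-.03)
shot('wrist','w16',(180,150,200,200),3);
E
```

```text
clock: 12.35
tcp_pos: [0.4307, 0.3742, -0.0312]
eef_rot: [[0.034, 0.999, 0.002], [0.999, -0.034, 0.001], [0.001, 0.002, -1.0]]
wrist_force: [-0.6, -0.4, -1.1]
finger_gap: 0.245
t 12.35 tcp [ 0.4307  0.3742 -0.0312] yaw -0.034 shift [-0.7 -0.2  0.3] rot [ 0.002 -0.001 -0.004] gap 0.245 q [ 0.72  0.3  -0.33  0.94 -0.    2.32]
```

View pics/w16.png

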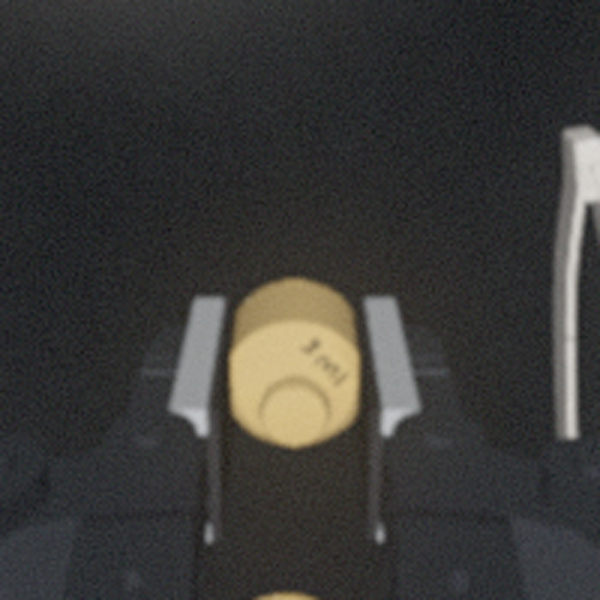

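```bash
python3 - <<'E'
from h import *
C=load('w16');print('M knob',ray(0,(278,150+409/3),.027,C))
E
python3 -m creep '[0,0,-25,0,0,0,0,0,0,-30,0,0,0,0,0,0,-15,0,0,0,0,-20,6,0,0,0,0,0,-40,11,0,0,0,0,0]';  python3 -m creep '[-40,11,0,0,0,0,0,-40,11,0,0,0,0,0,-40,11,0,0,0,0,0,-40,11,0,0,0,0,0,0,0,0,0,0,0,0]'; python3 - <<'E'
from h import *
delta([.4965,.1025,.02],-.035)
E
```

```text
M knob [0.43136334 0.37509284 0.027     ]
clock: 12.9
tcp_pos: [0.4452, 0.3157, 0.0411]
eef_rot: [[0.028, 1.0, 0.002], [1.0, -0.028, 0.002], [0.002, 0.001, -1.0]]
wrist_force: [1.6, -0.6, -0.1]
finger_gap: 0.247
clock: 13.4
tcp_pos: [0.4868, 0.1463, 0.0422]
eef_rot: [[0.029, 1.0, 0.005], [1.0, -0.029, 0.002], [0.002, 0.005, -1.0]]
wrist_force: [-0.9, 0.3, -1.7]
finger_gap: 0.25
t 13.4 tcp [0.4868 0.1463 0.0422] yaw -0.029 shift [-43.6  10.8  22.2] rot [ 0.005 -0.002  0.006] gap 0.25 q [ 0.29  0.14 -0.37  1.06  0.    1.89]
```

```bash
python3 -m creep '[-43,9,10,0.005,-0.002,0.006,0,0,0,12,0,0,0,0,0,0,12,0,0,0,0,0,0,10,0,0,0,0,0,0,0,0,0,0,0]'; python3 - <<'E'
from h import *
delta([.496,.103,-.0195],-.035)
shot('side','s17',(240,130,120,90),6);shot('wrist','w17',(180,150,200,200),3)
E
```

```text
clock: 13.9
tcp_pos: [0.4956, 0.1027, -0.0034]
eef_rot: [[0.036, 0.999, 0.002], [0.999, -0.036, 0.002], [0.002, 0.002, -1.0]]
wrist_force: [-0.9, 0.2, -0.9]
finger_gap: 0.245
t 13.9 tcp [ 0.4956  0.1027 -0.0034] yaw -0.036 shift [ 0.3  0.4 16.1] rot [ 0.002 -0.002 -0.001] gap 0.245 q [ 0.2   0.17 -0.44  0.97  0.    1.81]
```

View pics/s17.png

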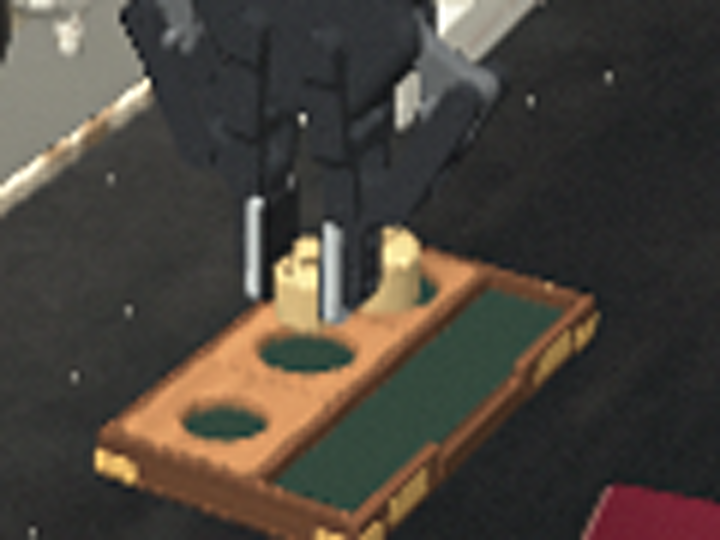

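View pics/w17.png

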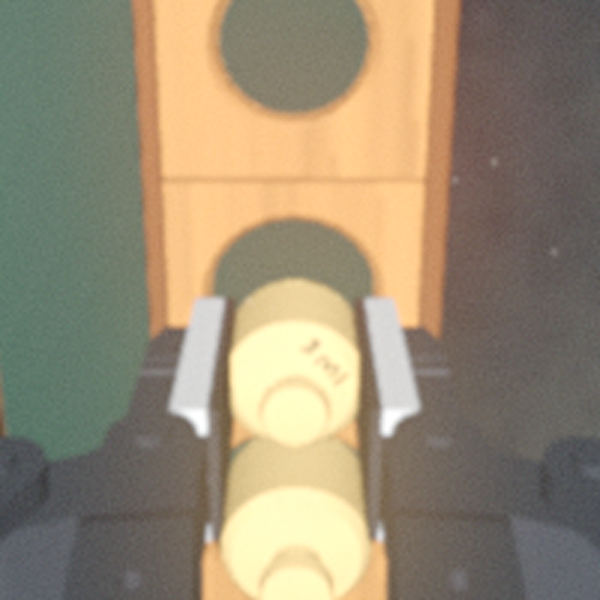

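```bash
python3 -m creep '[0,0,7,0.002,-0.002,0,0,0,0,5,0,0,0,0]'; python3 - <<'E'
from h import *
delta([.496,.103,-.0195],-.035)
shot('wrist','w18',(180,150,200,200),3)
C=load('w18')
E
```

```text
clock: 14.2
tcp_pos: [0.4975, 0.1045, -0.0134]
eef_rot: [[0.033, 0.999, 0.004], [0.999, -0.033, 0.0], [0.001, 0.004, -1.0]]
wrist_force: [-1.2, 0.7, -1.4]
finger_gap: 0.247
t 14.2 tcp [ 0.4975  0.1045 -0.0134] yaw -0.033 shift [-1.5 -1.5  6.1] rot [ 0.004 -0.001  0.002] gap 0.247 q [ 0.21  0.18 -0.45  0.94 -0.    1.81]
```

View pics/w18.png

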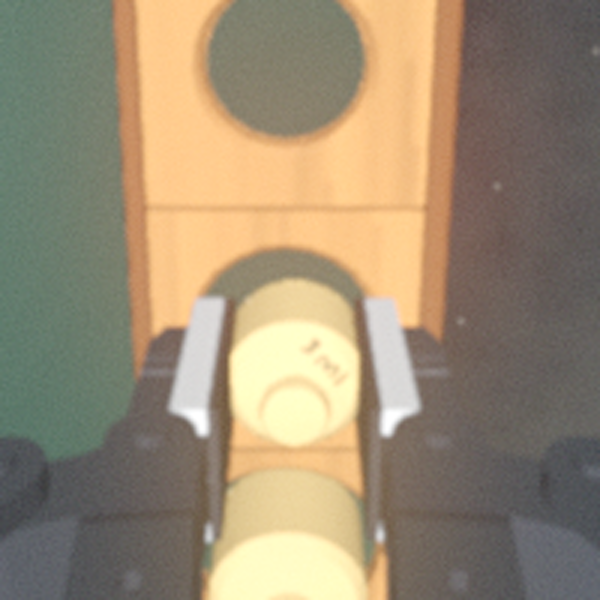

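```bash
python3 -m creep '[-2,-3,2,0.004,-0.001,0,0,0,0,3,0,0,0,0]'; python3 - <<'E'
from h import *
delta([.496,.103,-.0195],-.035)
E
```

```text
clock: 14.45
tcp_pos: [0.4941, 0.1028, -0.0192]
eef_rot: [[0.033, 0.999, -0.001], [0.999, -0.033, -0.001], [-0.001, -0.001, -1.0]]
wrist_force: [-0.6, -0.1, -0.8]
finger_gap: 0.247
t 14.45 tcp [ 0.4941  0.1028 -0.0192] yaw -0.033 shift [0.3 1.9 0.3] rot [-0.001  0.001  0.002] gap 0.247 q [ 0.21  0.18 -0.46  0.93 -0.    1.81]
```

```bash
python3 -m creep '[0,1,0,0,0,0,0,0,0,0,0,0,0,0.4,0,0,0,0,0,0,0.45,0,0,0,0,0,0,0.45]'; python3 - <<'E'
from h import *
delta([.496,.103,-.0195],-.035)
shot('side','s19',(240,130,120,90),6);shot('wrist','w19',(180,150,200,200),3)
E
```

```text
clock: 14.85
tcp_pos: [0.4955, 0.1026, -0.019]
eef_rot: [[0.033, 0.999, -0.0], [0.999, -0.033, -0.0], [-0.0, -0.0, -1.0]]
wrist_force: [0.3, 0.2, 0.2]
finger_gap: 0.446
t 14.85 tcp [ 0.4955  0.1026 -0.019 ] yaw -0.033 shift [0.4 0.5 0.5] rot [-0.     0.     0.002] gap 0.446 q [ 0.2   0.18 -0.46  0.93 -0.    1.81]
```

View pics/s19.png

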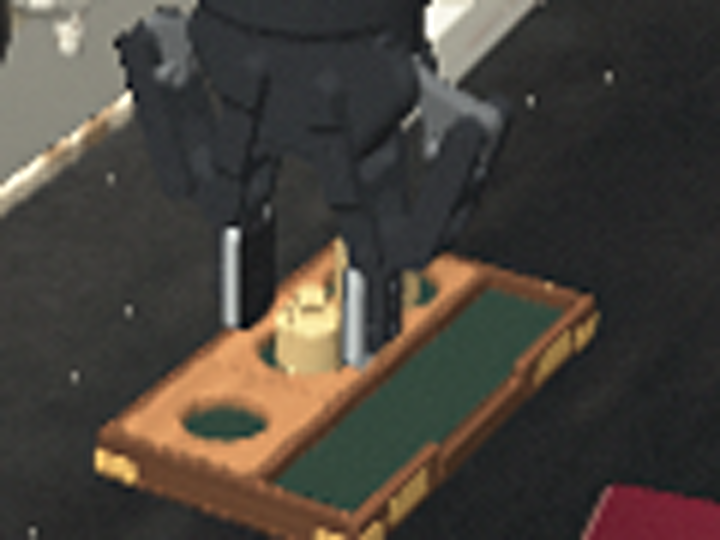

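View pics/w19.png

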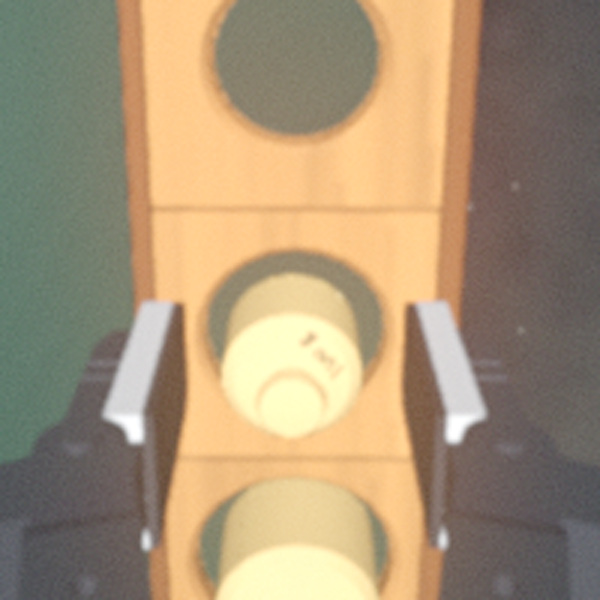

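```bash
python3 -m creep '[0,0,-25,0,0,0,0.5,0,0,-30,0,0,0,0.5,20,3,-10,0,0,0,0.5,40,6,0,0,0,0,0.5,40,6,0,0,0,0,0.5]';  python3 -m creep '[40,6,0,0,0,0,0.5,40,6,0,0,0,0,0.5,40,6,0,0,0,0,0.5,40,6,0,0,0,0,0.5,0,0,0,0,0,0,0.5]'; python3 - <<'E'
from h import *
delta([.549,.4035,.02],-.03)
E
```

```text
clock: 15.45
tcp_pos: [0.5137, 0.2006, 0.0491]
eef_rot: [[0.041, 0.999, -0.0], [0.999, -0.041, -0.001], [-0.001, -0.0, -1.0]]
wrist_force: [0.8, 0.3, -0.7]
finger_gap: 0.501
clock: 15.95
tcp_pos: [0.5462, 0.3704, 0.0498]
eef_rot: [[0.038, 0.999, 0.003], [0.999, -0.038, 0.002], [0.002, 0.003, -1.0]]
wrist_force: [0.9, -0.5, 0.7]
finger_gap: 0.503
t 15.95 tcp [0.5462 0.3704 0.0498] yaw -0.038 shift [33.1  1.4 29.9] rot [ 0.003 -0.002 -0.008] gap 0.503 q [ 0.6   0.41  0.01  1.17 -0.    2.21]
```

```bash
python3 -m creep '[33,1,10,0.003,-0.002,-0.008,0.4,0,0,20,0,0,0,0.4,0,0,20,0,0,0,0.4,0,0,0,0,0,0,0.4]';  python3 - <<'E'
from h import *
delta([.549,.4035,-.033],-.03)
shot('wrist','w20',(180,150,200,200),3)
E
```

```text
clock: 16.35
tcp_pos: [0.5487, 0.4051, -0.0015]
eef_rot: [[0.028, 1.0, 0.001], [1.0, -0.028, -0.001], [-0.001, 0.001, -1.0]]
wrist_force: [-0.7, 0.1, 0.5]
finger_gap: 0.405
t 16.35 tcp [ 0.5487  0.4051 -0.0015] yaw -0.028 shift [-1.6  0.3 31.5] rot [0.001 0.001 0.002] gap 0.405 q [ 0.64  0.48  0.    1.09 -0.    2.24]
```

View pics/w20.png

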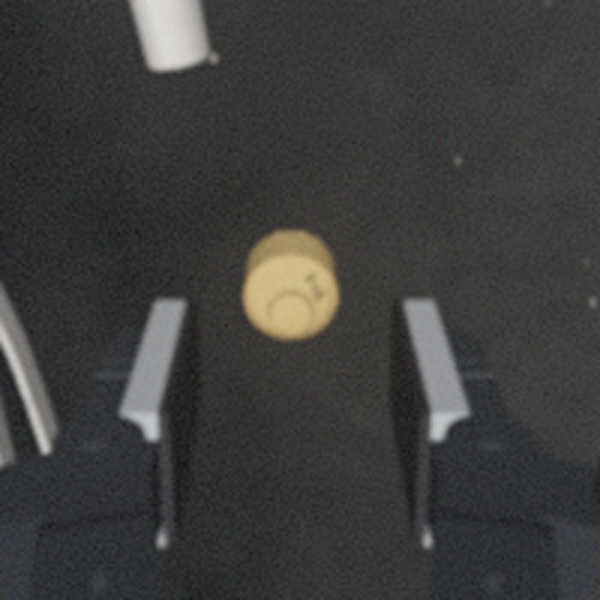

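```bash
python3 -m creep '[-1,0,12,0,0,0,0.4,0,0,12,0,0,0,0.4,0,0,0,0,0,0,0.4]';  python3 - <<'E'
from h import *
delta([.549,.4035,-.033],-.03)
E
```

```text
clock: 16.7
tcp_pos: [0.5509, 0.4038, -0.0226]
eef_rot: [[0.03, 1.0, 0.005], [1.0, -0.03, 0.002], [0.002, 0.005, -1.0]]
wrist_force: [-0.5, 0.3, 0.1]
finger_gap: 0.4
t 16.7 tcp [ 0.5509  0.4038 -0.0226] yaw -0.03 shift [-0.4 -2.  10.4] rot [ 0.005 -0.002  0.   ] gap 0.4 q [ 0.63  0.49 -0.03  1.05 -0.    2.23]
```

```bash
python3 -m creep '[0,-2,6,0.005,-0.002,0,0.4,0,0,4,0,0,0,0.3,0,0,0,0,0,0,0,0,0,0,0,0,0,0,0,0,0,0,0,0,0]';  python3 - <<'E'
from h import *
delta([.549,.4035,-.033],-.03)
shot('wrist','w21',(180,150,200,200),3)
C=load('w21');print(ray(0,(278.3,150+393/3),.022,C))
E
```

```text
clock: 17.2
tcp_pos: [0.5495, 0.4038, -0.032]
eef_rot: [[0.03, 1.0, 0.001], [1.0, -0.03, 0.001], [0.001, 0.001, -1.0]]
wrist_force: [0.1, 0.2, -0.4]
finger_gap: 0.183
t 17.2 tcp [ 0.5495  0.4038 -0.032 ] yaw -0.03 shift [-0.4 -0.5  1. ] rot [ 0.001 -0.001 -0.   ] gap 0.183 q [ 0.63  0.5  -0.04  1.03  0.    2.23]
[0.55034099 0.40497771 0.022     ]
```

View pics/w21.png

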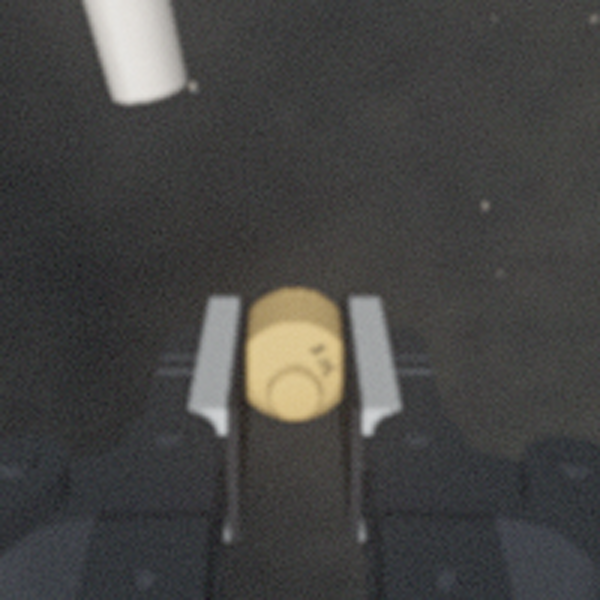

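```bash
python3 -m creep '[0,0,-25,0,0,0,0,0,0,-30,0,0,0,0,0,0,-15,0,0,0,0,-20,-4,0,0,0,0,0,-40,-7,0,0,0,0,0]';  python3 -m creep '[-40,-7,0,0,0,0,0,-40,-7,0,0,0,0,0,-40,-7,0,0,0,0,0,-30,-6,0,0,0,0,0,0,0,0,0,0,0,0]'; python3 - <<'E'
from h import *
delta([.4975,.1535,.02],-.035)
E
```

```text
clock: 17.75
tcp_pos: [0.537, 0.347, 0.0399]
eef_rot: [[0.026, 1.0, 0.002], [1.0, -0.026, 0.002], [0.002, 0.002, -1.0]]
wrist_force: [-0.3, -0.0, -0.6]
finger_gap: 0.185
clock: 18.25
tcp_pos: [0.504, 0.1901, 0.0409]
eef_rot: [[0.027, 1.0, 0.005], [1.0, -0.027, 0.002], [0.002, 0.005, -1.0]]
wrist_force: [-0.3, 0.1, -0.7]
finger_gap: 0.183
t 18.25 tcp [0.504  0.1901 0.0409] yaw -0.027 shift [-36.8  -5.6  20.8] rot [ 0.005 -0.002  0.008] gap 0.183 q [ 0.36  0.19 -0.3   1.07  0.    1.96]
```

```bash
python3 -m creep '[-36,-6,10,0.005,-0.002,0.008,0,0,0,12,0,0,0,0,0,0,12,0,0,0,0,0,0,12,0,0,0,0,0,0,0,0,0,0,0]'; python3 - <<'E'
from h import *
delta([.4975,.1535,-.0195],-.035)
shot('side','s22',(240,130,120,90),6);shot('wrist','w22',(180,150,200,200),3)
E
```

```text
clock: 18.75
tcp_pos: [0.4994, 0.1561, -0.0061]
eef_rot: [[0.034, 0.999, 0.004], [0.999, -0.034, 0.003], [0.003, 0.004, -1.0]]
wrist_force: [-0.2, -0.4, -0.0]
finger_gap: 0.18
t 18.75 tcp [ 0.4994  0.1561 -0.0061] yaw -0.034 shift [-2.7 -1.9 13.4] rot [ 0.004 -0.003  0.001] gap 0.18 q [ 0.3   0.2  -0.41  0.96  0.    1.91]
```

View pics/s22.png

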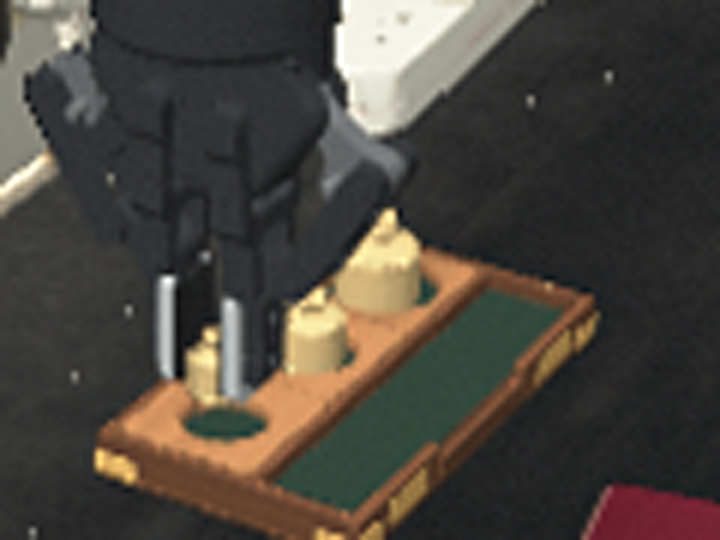

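View pics/w22.png

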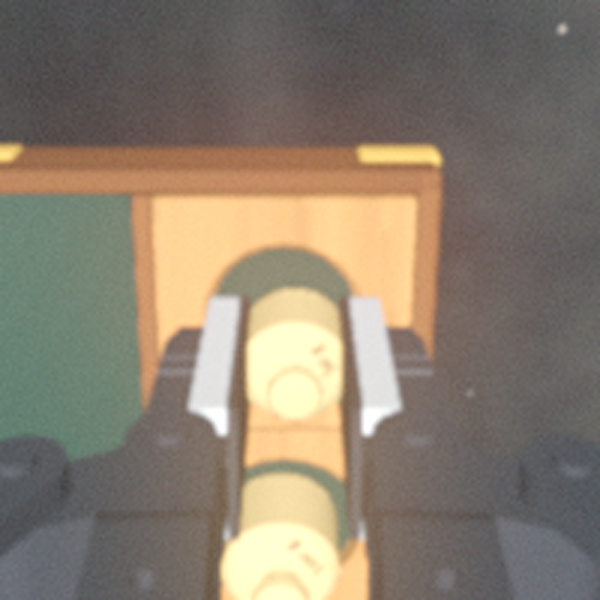

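```bash
python3 -m creep '[-3,-3,4,0.004,-0.003,0,0,0,0,4,0,0,0,0,0,0,0,0,0,0,0]'; python3 - <<'E'
from h import *
delta([.4975,.1535,-.0195],-.035)
shot('wrist','w23',(180,150,200,200),3)
E
```

```text
clock: 19.15
tcp_pos: [0.4979, 0.1546, -0.0124]
eef_rot: [[0.032, 0.999, 0.003], [0.999, -0.032, 0.001], [0.001, 0.003, -1.0]]
wrist_force: [0.2, -0.3, -0.5]
finger_gap: 0.185
t 19.15 tcp [ 0.4979  0.1546 -0.0124] yaw -0.032 shift [-1.1 -0.4  7.1] rot [ 0.003 -0.001  0.003] gap 0.185 q [ 0.3   0.2  -0.42  0.95  0.    1.9 ]
```

View pics/w23.png

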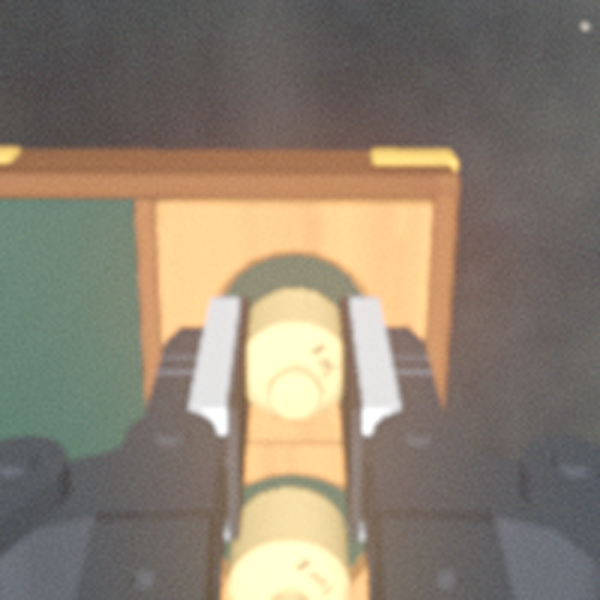

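```bash
python3 -m creep '[-1,-1,3,0.003,-0.001,0,0,0,0,3,0,0,0,0]'; python3 - <<'E'
from h import *
delta([.4975,.1535,-.0195],-.035);print(bot.state()['wrist_force'])
E
```

```text
clock: 19.4
tcp_pos: [0.4975, 0.1538, -0.0178]
eef_rot: [[0.032, 0.999, 0.001], [0.999, -0.032, 0.001], [0.001, 0.001, -1.0]]
wrist_force: [0.3, -0.9, -0.2]
finger_gap: 0.18
t 19.4 tcp [ 0.4975  0.1538 -0.0178] yaw -0.032 shift [-0.3  0.   1.7] rot [ 0.001 -0.001  0.003] gap 0.18 q [ 0.3   0.21 -0.42  0.94  0.    1.9 ]
[ 0.25828831 -0.85773415 -0.22475226]
```

```bash
python3 -m creep '[0,0,2,0,0,0,0,0,0,0,0,0,0,0.3,0,0,0,0,0,0,0.35,0,0,0,0,0,0,0.35]'; python3 - <<'E'
from h import *
delta([.4975,.1535,-.0195],-.035)
shot('side','s24',(240,130,120,90),6);shot('wrist','w24',(180,150,200,200),3)
E
```

```text
clock: 19.8
tcp_pos: [0.4975, 0.1536, -0.0201]
eef_rot: [[0.033, 0.999, 0.001], [0.999, -0.033, 0.001], [0.001, 0.001, -1.0]]
wrist_force: [0.3, -0.1, 0.0]
finger_gap: 0.351
t 19.8 tcp [ 0.4975  0.1536 -0.0201] yaw -0.033 shift [-0.1  0.  -0.6] rot [ 0.001 -0.001  0.002] gap 0.351 q [ 0.3   0.21 -0.43  0.94  0.    1.9 ]
```

View pics/s24.png

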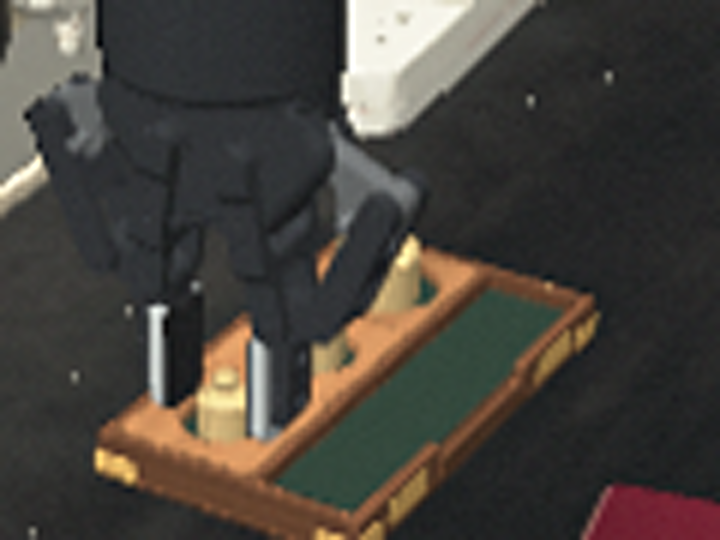

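View pics/w24.png

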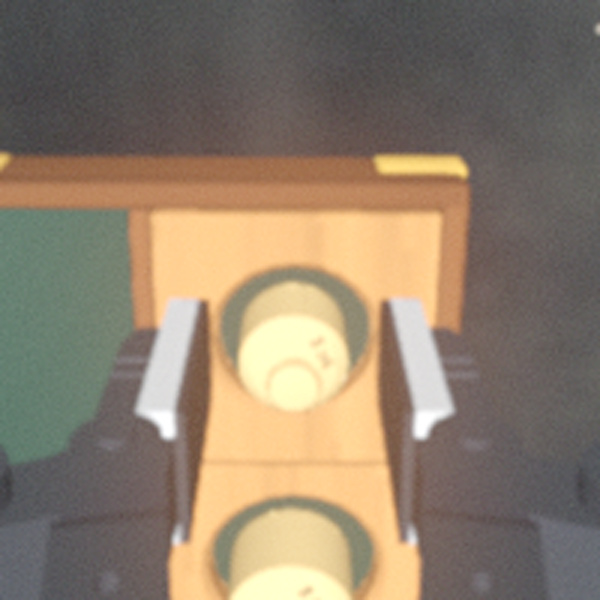

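```bash
python3 -m creep '[0,0,-25,0,0,0,0.4,0,0,-30,0,0,0,0.4,20,-1,-5,0,0,0,0.4,40,-3,0,0,0,0,0.4,40,-3,0,0,0,0,0.4]';  python3 -m creep '[40,-3,0,0,0,-0.05,0.4,40,-3,0,0,0,-0.05,0.4,10,0,0,0,0,-0.05,0.4,0,0,0,0,0,0,0.4]'; python3 - <<'E'
from h import *
delta([.4885,.348,.0],.119)
shot('wrist','w25')
E
```

```text
clock: 20.4
tcp_pos: [0.4942, 0.2524, 0.0429]
eef_rot: [[0.041, 0.999, 0.001], [0.999, -0.041, 0.0], [0.0, 0.001, -1.0]]
wrist_force: [-0.7, 0.9, -0.2]
finger_gap: 0.399
clock: 20.8
tcp_pos: [0.4886, 0.351, 0.0438]
eef_rot: [[-0.119, 0.993, 0.004], [0.993, 0.119, 0.003], [0.002, 0.004, -1.0]]
wrist_force: [0.1, -0.0, -0.1]
finger_gap: 0.4
t 20.8 tcp [0.4886 0.351  0.0438] yaw 0.119 shift [-3.  -0.7 43.8] rot [ 0.004 -0.002  0.   ] gap 0.4 q [ 0.62  0.3  -0.15  1.11 -0.    2.07]
```

View pics/w25.png

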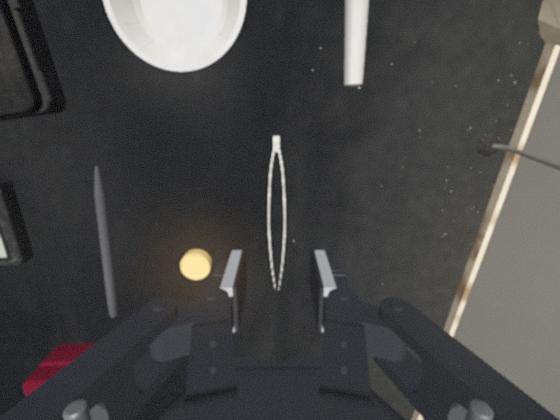

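```bash
python3 - <<'E'
from h import *
C=load('w25');a=ray(0,(276.5,137),.006,C);b=ray(0,(277,290),.005,C);print(a,b,(a+b)/2,np.arctan2(-(a-b)[0],(a-b)[1]))
E
python3 -m creep '[-2,-1,15,0.004,-0.002,0,0.4,0,0,15,0,0,0,0.4,0,0,15,0,0,0,0.4,0,0,10,0,0,0,0.4,0,0,0,0,0,0,0.4]'; python3 - <<'E'
from h import *
delta([.4885,.348,-.035],.119)
shot('wrist','w26',(180,150,200,200),3)
E
```

```text
[0.48139721 0.41116392 0.006     ] [0.49683288 0.28444882 0.005     ] [0.48911504 0.34780637 0.0055    ] 0.12121680667547087
clock: 21.35
tcp_pos: [0.4877, 0.3419, -0.0162]
eef_rot: [[-0.107, 0.994, -0.002], [0.994, 0.107, -0.002], [-0.002, -0.002, -1.0]]
wrist_force: [0.6, -0.2, -0.1]
finger_gap: 0.398
t 21.35 tcp [ 0.4877  0.3419 -0.0162] yaw 0.107 shift [ 6.   1.5 18.8] rot [-0.002  0.002 -0.012] gap 0.398 q [ 0.61  0.34 -0.24  0.99 -0.    2.08]
```

View pics/w26.png

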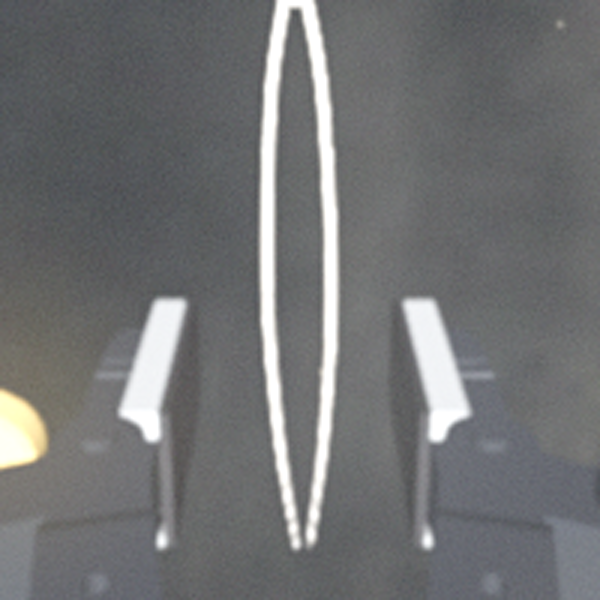

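Tweezers sit between the pads (centre column ≈298 vs pad middle ≈294 in the crop). Continuing down.

```bash
python3 -m creep '[6,2,8,0,0.002,-0.013,0.4,0,0,6,0,0,0,0.4,0,0,0,0,0,0,0.4]'; python3 - <<'E'
from h import *
delta([.489,.348,-.035],.12)
E
```

```text
clock: 21.7
tcp_pos: [0.4906, 0.3486, -0.0293]
eef_rot: [[-0.12, 0.993, 0.0], [0.993, 0.12, 0.001], [0.001, 0.0, -1.0]]
wrist_force: [0.1, 0.7, 0.7]
finger_gap: 0.398
t 21.7 tcp [ 0.4906  0.3486 -0.0293] yaw 0.12 shift [-0.4 -1.7  5.7] rot [ 0.    -0.001  0.   ] gap 0.398 q [ 0.62  0.36 -0.25  0.97  0.    2.07]
```

```bash
python3 -m creep '[0,-1,5,0,0,0,0.3,0,0,0,0,0,0,0,0,0,0,0,0,0,0,0,0,0,0,0,0,0,0,0,0,0,0,0,0]'; python3 - <<'E'
from h import *
delta([.489,.348,-.035],.12);print(bot.state()['wrist_force'])
shot('wrist','w27',(180,150,200,200),3)
E
```

```text
clock: 22.2
tcp_pos: [0.49, 0.3492, -0.0338]
eef_rot: [[-0.12, 0.993, 0.001], [0.993, 0.12, 0.002], [0.002, 0.002, -1.0]]
wrist_force: [1.1, -0.6, 0.0]
finger_gap: 0.117
t 22.2 tcp [ 0.49    0.3492 -0.0338] yaw 0.121 shift [-1.1 -1.1  1.2] rot [ 0.002 -0.002  0.001] gap 0.117 q [ 0.62  0.36 -0.26  0.95  0.    2.07]
[ 1.13089816 -0.56196428  0.03479443]
```

View pics/w27.png

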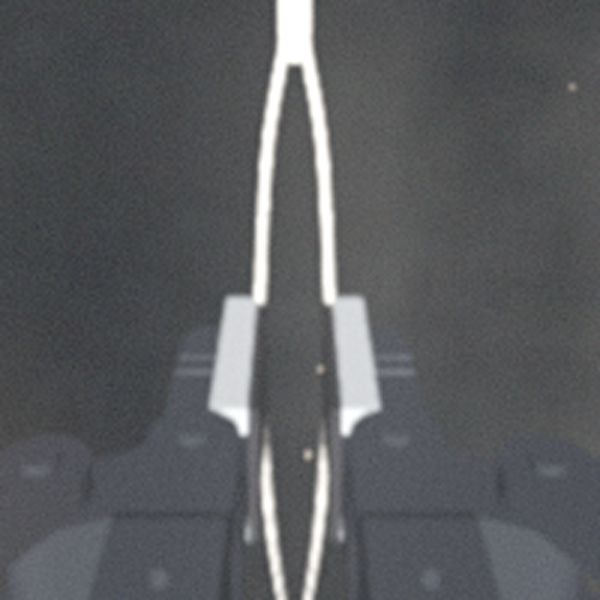

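```bash
python3 -m creep '[0,0,-10,0,0,0,0,0,0,-20,0,0,0,0,0,0,-25,0,0,0.05,0,0,0,-15,0,0,0.05,0,0,0,0,0,0,0.055,0]'; python3 - <<'E'
from h import *
delta([.450,.106,.04],-.035)
shot('wrist','w28');shot('side','s28',(140,140,260,190),3)
E
```

```text
clock: 22.75
tcp_pos: [0.4896, 0.3488, 0.0412]
eef_rot: [[0.04, 0.999, 0.001], [0.999, -0.04, 0.002], [0.002, 0.001, -1.0]]
wrist_force: [0.0, 0.6, 0.8]
finger_gap: 0.117
t 22.75 tcp [0.4896 0.3488 0.0412] yaw -0.04 shift [-244.2  -29.9    0.6] rot [ 0.001 -0.002 -0.005] gap 0.117 q [ 0.62  0.31 -0.15  1.11  0.    2.23]
```

View pics/w28.png

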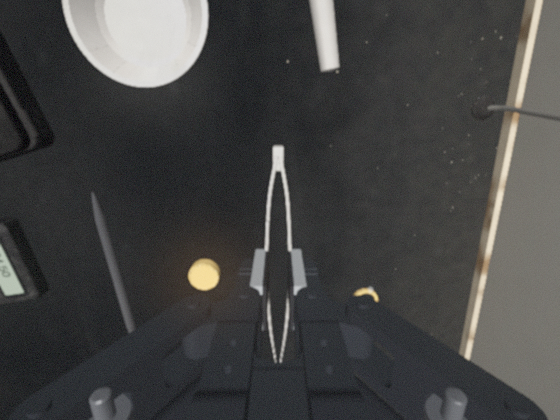

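View pics/s28.png

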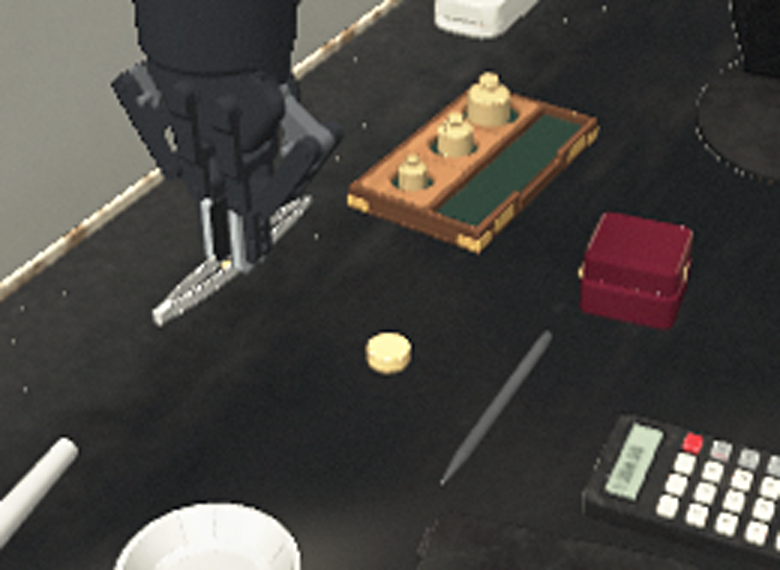

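```bash
python3 -m creep '[-40,-5,0,0,0,0,0,-40,-5,0,0,0,0,0,-40,-5,0,0,0,0,0,-40,-5,0,0,0,0,0,-40,-5,0,0,0,0,0]'; python3 -m creep '[-35,-4,0,0,0,0,0,0,0,0,0,0,0,0]'; python3 - <<'E'
from h import *
delta([.450,.107,.0],-.035)
E
```

```text
clock: 23.35
tcp_pos: [0.4564, 0.1477, 0.0384]
eef_rot: [[0.021, 1.0, -0.0], [1.0, -0.021, 0.002], [0.002, -0.0, -1.0]]
wrist_force: [0.8, 1.0, -0.5]
finger_gap: 0.115
clock: 23.55
tcp_pos: [0.4492, 0.1076, 0.0381]
eef_rot: [[0.022, 1.0, -0.002], [1.0, -0.022, 0.0], [0.0, -0.002, -1.0]]
wrist_force: [-0.2, 0.6, 0.7]
finger_gap: 0.112
t 23.55 tcp [0.4492 0.1076 0.0381] yaw -0.022 shift [-0.6  0.9 38.1] rot [-0.002 -0.     0.013] gap 0.112 q [ 0.23  0.06 -0.46  1.05  0.    1.83]
```

```bash
python3 -m creep '[-1,0,15,0,0,0.013,0,0,0,15,0,0,0,0,0,0,8,0,0,0,0,0,0,0,0,0,0,0]'; python3 - <<'E'
from h import *
delta([.450,.107,-.020],-.035)
shot('wrist','w29',(130,100,300,230),2.5);shot('side','s29',(240,130,120,90),6)
E
```

```text
clock: 23.95
tcp_pos: [0.4493, 0.1062, -0.0002]
eef_rot: [[0.034, 0.999, -0.001], [0.999, -0.034, 0.001], [0.001, -0.001, -1.0]]
wrist_force: [-1.1, 0.5, -0.8]
finger_gap: 0.116
t 23.95 tcp [ 4.493e-01  1.062e-01 -2.000e-04] yaw -0.034 shift [ 0.8  0.7 19.8] rot [-0.001 -0.001  0.001] gap 0.116 q [ 0.23  0.09 -0.52  0.96  0.    1.84]
```

View pics/w29.png

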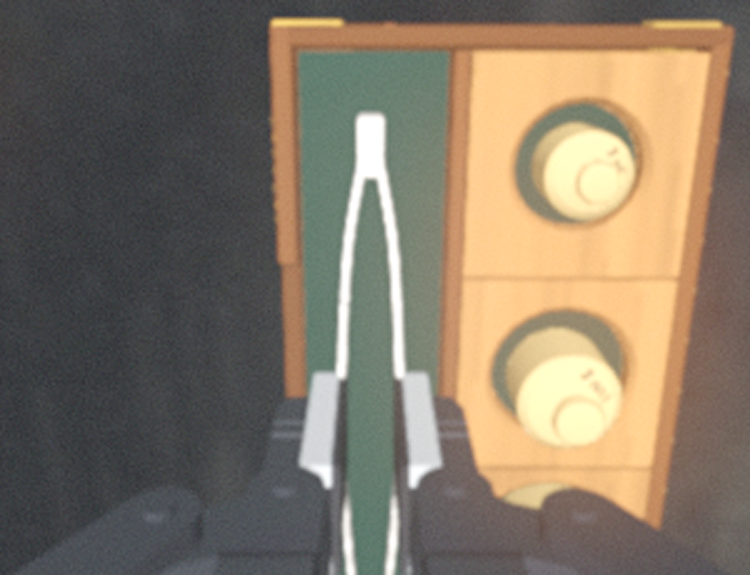

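View pics/s29.png

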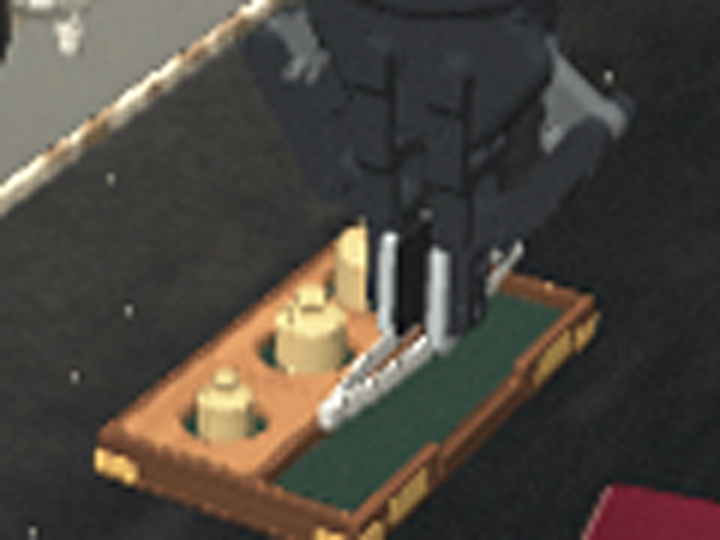

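```bash
python3 -m creep '[0,0,8,0,0,0,0,0,0,6,0,0,0,0,0,0,0,0,0,0,0]'; python3 - <<'E'
from h import *
delta([.450,.107,-.020],-.035)
E
```

```text
clock: 24.35
tcp_pos: [0.4513, 0.1074, -0.013]
eef_rot: [[0.033, 0.999, 0.003], [0.999, -0.033, 0.002], [0.002, 0.003, -1.0]]
wrist_force: [-0.2, -0.3, -0.9]
finger_gap: 0.117
t 24.35 tcp [ 0.4513  0.1074 -0.013 ] yaw -0.033 shift [-0.4 -1.3  7. ] rot [ 0.003 -0.002  0.002] gap 0.117 q [ 0.23  0.1  -0.54  0.93  0.    1.84]
```

```bash
python3 -m creep '[-1,-2,3,0.003,-0.002,0,0,0,0,3,0,0,0,0]';python3 -m creep '[0,0,1,0,0,0,0]'; python3 - <<'E'
from h import *
delta([.450,.107,-.020],-.035)
E
```

```text
clock: 24.55
tcp_pos: [0.4494, 0.1065, -0.019]
eef_rot: [[0.033, 0.999, 0.0], [0.999, -0.033, 0.0], [0.0, -0.0, -1.0]]
wrist_force: [-0.1, -0.4, 0.1]
finger_gap: 0.115
clock: 24.65
tcp_pos: [0.4492, 0.1065, -0.0203]
eef_rot: [[0.032, 0.999, -0.0], [0.999, -0.032, 0.0], [0.0, -0.0, -1.0]]
wrist_force: [-0.2, -0.1, -0.1]
finger_gap: 0.117
t 24.65 tcp [ 0.4492  0.1065 -0.0203] yaw -0.032 shift [ 0.5  0.7 -0.3] rot [-0.    -0.     0.003] gap 0.117 q [ 0.23  0.1  -0.55  0.92  0.    1.84]
```

```bash
python3 -m creep '[0,0,1.5,0,0,0,0]';python3 -m creep '[0,0,0,0,0,0,0]'
```

```text
clock: 24.75
tcp_pos: [0.4493, 0.1065, -0.0219]
eef_rot: [[0.032, 0.999, -0.0], [0.999, -0.032, 0.0], [0.0, -0.0, -1.0]]
wrist_force: [0.0, 0.0, -0.4]
finger_gap: 0.117
clock: 24.85
tcp_pos: [0.4492, 0.1064, -0.0221]
eef_rot: [[0.033, 0.999, -0.0], [0.999, -0.033, 0.0], [0.0, -0.0, -1.0]]
wrist_force: [0.4, 0.6, -0.1]
finger_gap: 0.116
```

```bash
python3 -m creep '[0,0,0,0,0,0,0.2,0,0,0,0,0,0,0.22,0,0,0,0,0,0,0.22]'; python3 - <<'E'
from h import *
delta([.450,.107,-.020],-.035)
shot('wrist','w30',(130,100,300,230),2.5);shot('side','s30',(240,130,120,90),6)
E
```

```text
clock: 25.15
tcp_pos: [0.4495, 0.1065, -0.0218]
eef_rot: [[0.033, 0.999, 0.0], [0.999, -0.033, 0.0], [0.0, 0.0, -1.0]]
wrist_force: [0.4, -0.2, 0.7]
finger_gap: 0.221
t 25.15 tcp [ 0.4495  0.1065 -0.0218] yaw -0.033 shift [ 0.5  0.5 -1.8] rot [ 0.    -0.     0.002] gap 0.221 q [ 0.23  0.11 -0.55  0.91  0.    1.84]
```

View pics/w30.png

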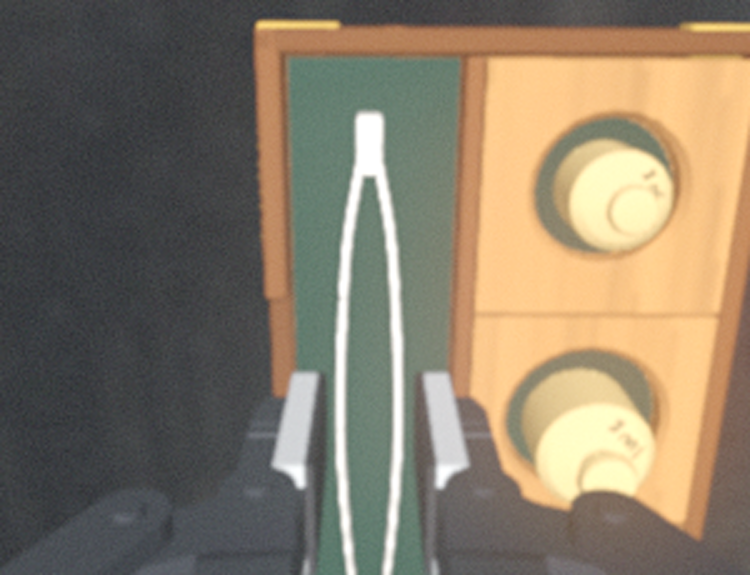

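View pics/s30.png

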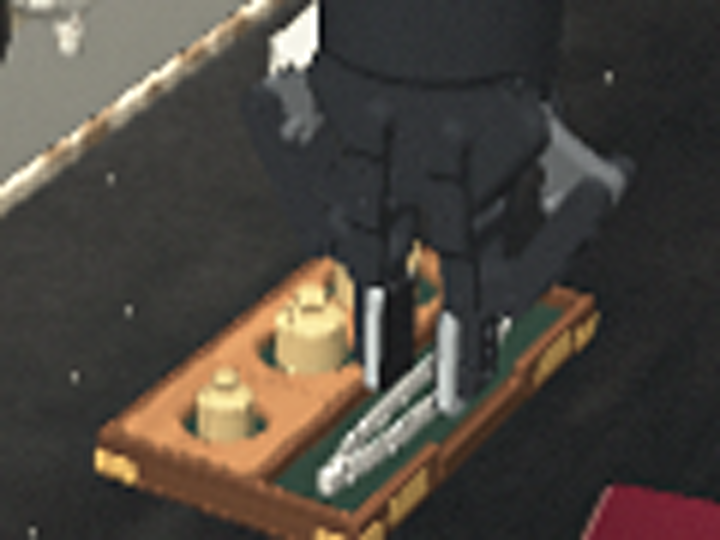

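The tweezers have dropped into the trough, centred. Lifting straight up and back for a final check.

```bash
python3 -m creep '[0,0,-10,0,0,0,0.22,0,0,-25,0,0,0,0.22,0,0,-40,0,0,0,0.22,0,0,-45,0,0,0,0.22,-40,-20,-45,0,0,0,0.22]';python3 -m creep '[-40,-20,-30,0,0,0,0.22,-30,0,0,0,0,0,0.22,0,0,0,0,0,0,0.22,0,0,0,0,0,0,0.22]'; python3 - <<'E'
from h import *
print(bot.state()['joint_velocities'].round(3))
shot('wrist','w31');shot('side','s31',(140,140,260,190),3)
im=cv2.imread('pics/w31_raw.png');C=load('w31');p=proj(C,[.48,.105,.016]);x,y=int(p[0]),int(p[1]);print(p)
x0=max(x-70,0);y0=max(y-80,0);cv2.imwrite('pics/w31a.png',cv2.resize(im[y0:y0+160,x0:x0+150],None,fx=3.7,fy=3.7,interpolation=cv2.INTER_CUBIC));print(x0,y0)
E
```

```text
clock: 25.75
tcp_pos: [0.4305, 0.0765, 0.1354]
eef_rot: [[0.029, 1.0, -0.009], [1.0, -0.029, -0.001], [-0.002, -0.009, -1.0]]
wrist_force: [0.7, -1.0, -0.1]
finger_gap: 0.221
clock: 26.15
tcp_pos: [0.4111, 0.0065, 0.1745]
eef_rot: [[0.03, 1.0, 0.006], [1.0, -0.03, -0.002], [-0.002, 0.006, -1.0]]
wrist_force: [0.1, -0.1, 0.6]
finger_gap: 0.22
[-0.024 -0.013  0.006  0.008 -0.007 -0.013]
[338.44693506  87.1237693 ]
268 7
```

View pics/s31.png

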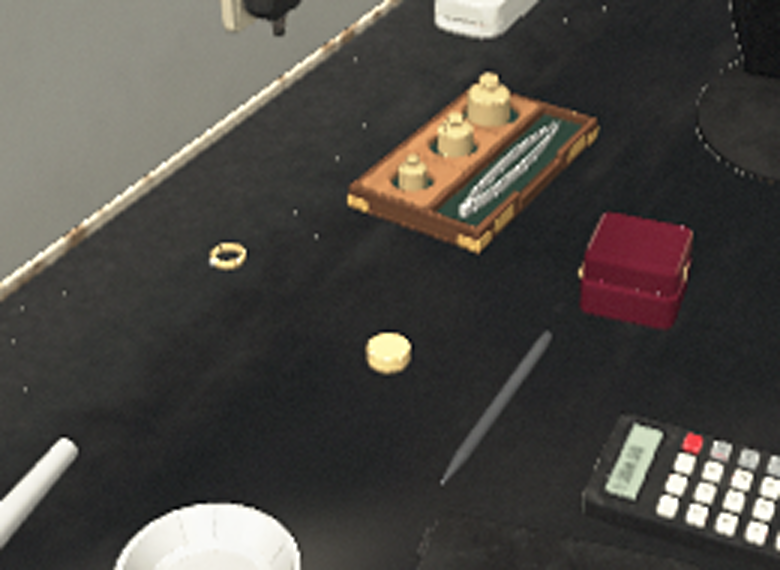

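View pics/w31a.png

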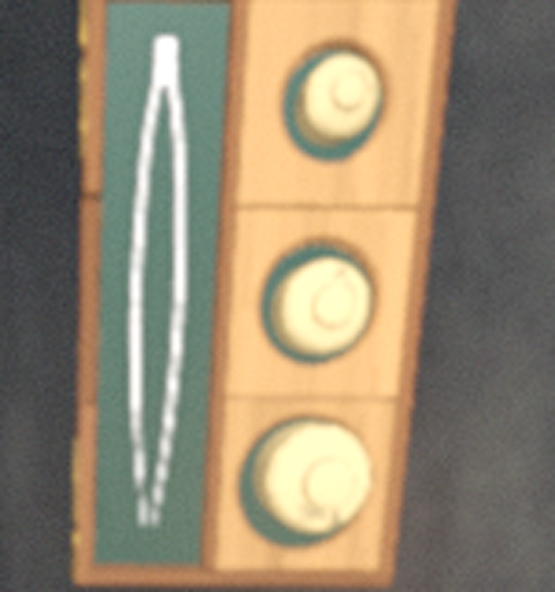

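```bash
python3 - <<'E'
from h import *
C=load('w31');f=lambda u,v,z:ray(0,(u/3.7+268,v/3.7+7),z,C)[:2]
a,b=f(167,38,.017),f(149,522,.017);c=(a+b)/2
print('twz',c,np.arctan2(*(a-b)))
print('trough',np.mean([f(106,3,.016),f(230,3,.016),f(205,565,.016),f(96,563,.016)],0))
for k,bo,z in [((347,92),(333,102),.032),((334,303),(319,301),.037),((329,483),(306,481),.044)]: print('knob',f(*k,z),'bore',f(*bo,.0155))
bot.job_done()
E
```

```text
twz [0.4503737  0.10605832] 0.035370878053582314
trough [0.45084006 0.10373354]
knob [0.49745531 0.15276343] bore [0.49811608 0.15378399]
knob [0.49560672 0.1017219 ] bore [0.49688215 0.10331005]
knob [0.49496715 0.05503104] bore [0.49554543 0.05278791]
the job is handed in; nothing more can be done
```

The balance set is put away and the job is handed in, at about 26 s of the 83 s allowed. Each weight stands in its own bore, and the tweezers lie in the felted trough.

**Last checks, from the final wrist picture:**

| Item | Offset from its place | Allowed |
|---|---|---|
| Large weight | about 2 mm from bore centre | 8 mm |
| Medium weight | about 2 mm from bore centre | 8 mm |
| Small weight | about 1 mm from bore centre | 8 mm |
| Tweezers, across the trough | about 0.5 mm | 14 mm |
| Tweezers, along the trough | about 2 mm | 16 mm |

- **Tweezers' direction:** they lie within about 0.01 rad of the tray's direction.
- **Upright and flat:** the final side view shows all three weights upright and the tweezers flat. I judged this by eye and did not measure it.
- **Disc and scriber:** both appear at the same pixels in the side view as at the start.

**What disagreed:**
- **Fingertip position:** the fingertips were about 37–40 mm short of the reported TCP, so my first close on the large weight shut above its knob without touching anything. I corrected the height for every later grasp.
- **Contact with the tray:** while lowering the large weight, the reported vertical wrist force reached about 45 N, below the 120 N limit. From the height, I think the fingertips had met the insert's top face. I backed off 1 mm and released.
- **Short drops:** the weights and the tweezers were released an estimated 2–4 mm above their floors. They settled without tipping.

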